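# Load the column tray under its bifold cover

## Task

Push the tray's bifold cover right back until its two panels stand folded flat against each other and leave it so; then lift the retaining bar out of its two supports and set it down clear of the tray. Lay every column from the blue mat into the tray, each in a groove of its own, resting on both combs with its end fittings outside them, and when all are in, lay the bar back across both supports, down in both notches. Leave the bottle, beaker and vial box alone.

Things in the scene. Friction and masses are not known exactly. Their poses are not given: they have to be found in the camera images.
- tray: Column tray fixed on the bench: white base plate 276 x 236 x 6 mm (x y z), origin at the centre of its underside, z up. Two grey toothed combs (along x, 10 mm thick, at y = -38 and +38 mm, tips 51 mm high) form four V grooves along y. Rails at x = -132 and +132 mm (8 mm thick, top 89 mm high, y -110 to +110, on corner posts) carry the cover, hinged at y = -105 mm.
- cover (a joint): Slope (rad) of both cover panels: 0 = level over the tray, 1.571 (stop) = both upright at the hinge, undersides flat together. Two white panels, each 262 mm wide (x), 105 long, 4 thick. The second panel's free edge is guided along the rails: pushing the handle or second panel to tray -y raises the pair like a tent. Takes 3 to 7 N at the handle; stays where left.
- handle (a point): Middle of the grey bar handle (10 mm round, 100 mm long, along tray x) on the outside of the cover's second panel, near its free edge. With the cover at angle a it is at tray y = -105 + 194 cos a + 26 sin a, z = 91 + 16 sin a + 26 cos a (mm).
- fold (a point): Middle of the hinge line between the two cover panels (top of the tent); at tray y = -105 + 105 cos a, z = 91 + 105 sin a (mm) with the cover at angle a: 196 mm high when folded.
- bar_seat (a point): Over the tray's centre, 50 mm above the bench, axes as the tray's: the middle of the bar's underside belongs here, bar along x. Two dark steel supports stand at tray x = -104 and +104 mm, y = 0 (12 mm in x, 40 in y); each has a notch, floor 50 mm high and 22 mm wide, between outward-leaning cheeks that reach 64 mm.
- bar_grip (a point): Centre of the grey grip block (50 x 16 x 24 mm, x y z) in the middle of the loose retaining bar, an aluminium flat 240 x 16 x 6 mm (x y z), 140 g. This point is 18 mm above the bar's underside, the block's top 30 mm. x along the bar, z up; the ends are alike. The bar starts in the notches of both supports, under the cover.
- groove1 (a point): Groove 1 of the tray: where the centre of a column lying in it is, 40 mm above the bench at tray x = -63, y = 0 mm. The groove runs along y; its V is 36 mm wide at the tooth tips, and between the combs (y = -33 to +33 mm) there is free space down to the base plate at 6 mm.
- groove2 (a point): Groove 2 of the tray: where the centre of a column lying in it is, 40 mm above the bench at tray x = -21, y = 0 mm. The groove runs along y; its V is 36 mm wide at the tooth tips, and between the combs (y = -33 to +33 mm) there is free space down to the base plate at 6 mm.
- groove3 (a point): Groove 3 of the tray: where the centre of a column lying in it is, 40 mm above the bench at tray x = 21, y = 0 mm. The groove runs along y; its V is 36 mm wide at the tooth tips, and between the combs (y = -33 to +33 mm) there is free space down to the base plate at 6 mm.
- groove4 (a point): Groove 4 of the tray: where the centre of a column lying in it is, 40 mm above the bench at tray x = 63, y = 0 mm. The groove runs along y; its V is 36 mm wide at the tooth tips, and between the combs (y = -33 to +33 mm) there is free space down to the base plate at 6 mm.
- column1_mid (a point): Centre of a loose steel column (all alike, 160 g; absent in some starts): a 14 mm round tube with a hexagonal end fitting, 24 mm across flats and 16 mm long, at each end; 128 mm overall, 96 mm between the fittings. Its y axis is the column's length. It starts on the blue bench mat, centre 14 mm above the bench, and does not roll by itself. In a groove its fittings lie outside the combs with 5 mm play.
- column2_mid (a point): Centre of a loose steel column (all alike, 160 g; absent in some starts): a 14 mm round tube with a hexagonal end fitting, 24 mm across flats and 16 mm long, at each end; 128 mm overall, 96 mm between the fittings. Its y axis is the column's length. It starts on the blue bench mat, centre 14 mm above the bench, and does not roll by itself. In a groove its fittings lie outside the combs with 5 mm play.
- column3_mid (a point): Centre of a loose steel column (all alike, 160 g; absent in some starts): a 14 mm round tube with a hexagonal end fitting, 24 mm across flats and 16 mm long, at each end; 128 mm overall, 96 mm between the fittings. Its y axis is the column's length. It starts on the blue bench mat, centre 14 mm above the bench, and does not roll by itself. In a groove its fittings lie outside the combs with 5 mm play.
- column4_mid (a point): Centre of a loose steel column (all alike, 160 g; absent in some starts): a 14 mm round tube with a hexagonal end fitting, 24 mm across flats and 16 mm long, at each end; 128 mm overall, 96 mm between the fittings. Its y axis is the column's length. It starts on the blue bench mat, centre 14 mm above the bench, and does not roll by itself. In a groove its fittings lie outside the combs with 5 mm play.
- mat: Blue bench mat, fixed, 320 x 200 x 2 mm (x y z), origin at the centre of its underside. The columns start on it, lying roughly along its x in two rows, 112 mm apart.
- amber_bottle: Bystander: amber solvent bottle, 66 mm across, 130 mm tall, origin under its centre. Leave alone.
- beaker: Bystander: white beaker, 70 mm across, 90 mm tall, origin under its centre. Leave alone.
- vial_box: Bystander: blue divided vial box 80 x 110 x 40 mm, origin under its centre. Leave alone.
Things that resemble listed ones, but are neither listed nor needed, are in the scene too. What is shaped like the part that bears column3_mid but purple is not meant.

How it is judged (in metres and radians):
On the way, in this order (a step that is already met when the one before it is completed fails the run):
1. the cover is folded, its panels flat against each other (value of joint cover above 1.47 rad), for 0.2 s.
2. the bar is out of its supports and off the tray (horizontal distance between bar_grip and bar_seat above 0.12 m), for 0.2 s.
3. every column lies in a groove while the bar is off (z of column1_mid in the frame of tray between 0.035 and 0.045 m and y of column1_mid in the frame of tray between -0.012 and 0.012 m and x of column1_mid in the frame of tray between -0.075 and 0.075 m and angle between the y axis of each of column1_mid, column2_mid, column3_mid, column4_mid and the y axis of tray, either way round below 0.12 rad and linear speed of each of column1, column2, column3, column4 below 0.02 m/s and z of column2_mid in the frame of tray between 0.035 and 0.045 m and y of column2_mid in the frame of tray between -0.012 and 0.012 m and x of column2_mid in the frame of tray between -0.075 and 0.075 m and z of column3_mid in the frame of tray between 0.035 and 0.045 m and y of column3_mid in the frame of tray between -0.012 and 0.012 m and x of column3_mid in the frame of tray between -0.075 and 0.075 m and z of column4_mid in the frame of tray between 0.035 and 0.045 m and y of column4_mid in the frame of tray between -0.012 and 0.012 m and x of column4_mid in the frame of tray between -0.075 and 0.075 m and horizontal distance between bar_grip and bar_seat above 0.1 m), for 0.2 s.
At the end, for the whole second after the job is handed in: Cover folded (above 1.47 rad); every column at rest in a groove (height within 5 mm, lengthwise within 12 mm of its middle, direction within 7 deg); bar level and at rest in both notches (within 12 mm lengthwise, 6 mm across, 4.5 deg) (value of joint cover above 1.47 rad and z of column1_mid in the frame of tray between 0.035 and 0.045 m and y of column1_mid in the frame of tray between -0.012 and 0.012 m and x of column1_mid in the frame of tray between -0.075 and 0.075 m and angle between the y axis of each of column1_mid, column2_mid, column3_mid, column4_mid and the y axis of tray, either way round below 0.12 rad and linear speed of each of column1, column2, column3, column4, bar below 0.02 m/s and z of column2_mid in the frame of tray between 0.035 and 0.045 m and y of column2_mid in the frame of tray between -0.012 and 0.012 m and x of column2_mid in the frame of tray between -0.075 and 0.075 m and z of column3_mid in the frame of tray between 0.035 and 0.045 m and y of column3_mid in the frame of tray between -0.012 and 0.012 m and x of column3_mid in the frame of tray between -0.075 and 0.075 m and z of column4_mid in the frame of tray between 0.035 and 0.045 m and y of column4_mid in the frame of tray between -0.012 and 0.012 m and x of column4_mid in the frame of tray between -0.075 and 0.075 m and z of bar_grip in the frame of tray between 0.064 and 0.073 m and x of bar_grip in the frame of tray between -0.012 and 0.012 m and y of bar_grip in the frame of tray between -0.006 and 0.006 m and angle between the x axis of bar_grip and the x axis of tray, either way round below 0.08 rad and angle between bar_grip's own z axis and vertical below 0.08 rad); the robot touches nothing.
It fails at once if the amber bottle is shoved or knocked over (distance of amber_bottle from where it was at the start of the episode above 0.03 m or angle between amber_bottle's own z axis and vertical above 0.4 rad).
It fails at once if the beaker is shoved or knocked over (distance of beaker from where it was at the start of the episode above 0.03 m or angle between beaker's own z axis and vertical above 0.4 rad).
It fails at once if the vial box is shoved or knocked over (distance of vial_box from where it was at the start of the episode above 0.03 m or angle between vial_box's own z axis and vertical above 0.4 rad).
Of column1, column2, column3, column4 only 3 to 4 are there at a start; the rules pass over those that are not, and their reading is None.
At some moment in a run one of column1, column2, column3, column4 may be knocked a few centimetres aside while the robot is not near it.
It also fails if it takes over 210 s, if anything falls off the work surface, if the arm or the gripper's body presses on something with over 40 N, if the wrist force passes 120 N, or if a joint passes its speed limit or range.

## Robot

A 6-joint arm with a two-finger parallel gripper is mounted at the origin on the work surface. World frame = base frame: x ahead of the robot, y to its left, z up, the work surface at z = 0. Lengths are in mm, angles in degrees, forces in N, time in s.
With the tool pointing down it reaches from about 300 to 850 mm from the base axis. Payload 4.2 kg.
Tool frame: the origin (TCP) lies at the very end of the fingers, on their centre line; the grasp point (between the pads) lies env.grip_point_offset behind it (env.grip_point_offset is the distance from the TCP to the grasp point, in mm); z points along the fingers, y is the direction in which the jaws open and shut (so a half turn about z gives the same grasp; the last joint's range is limited). The gripper opens to 91 mm and grips with 3 to 60 N. Pads are 32 mm wide; open, the fingers measure 118 mm over their backs; the gripper's body (76 mm by 178 mm) begins 60 mm behind the grasp point.
Start: joints at [74.485, 18.312, 89.639, -0, 72.044, -1.146], TCP at [142.704, 557.027, 213.976] pointing down, gripper open.
Joint ranges: [-177.97, 177.97], [-48.28, 115.42], [12.27, 149.76], [-77.06, 257.06], [2.81, 150.46], [-146.56, 146.56]. Speed limits (degrees/s): [147.25, 147.25, 180, 180, 180, 180].

## Interface

Orientations are given as [roll, pitch, yaw] about the fixed x, y, z axes, in that order (R = Rz(yaw) Ry(pitch) Rx(roll)).
In Python, from workcell import env, grab_frame, camera_params gives the robot as it stands. The module is installed in compiled form; this text tells all that it offers.
- The arm moves only by the shell command python3 -m creep 'ROWS' [OPENING] [FORCE]. ROWS is a JSON object of lists of equal length, an entry for each row: "offset": the shift along the tool's x, y, z in m, a list of three; "rotation": the turn, a rotation vector about the tool's x, y, z in degrees, a list of three. A call has 1 to 5 rows; each row shifts and turns the commanded pose from where the row before left it, along the tool's axes as they then stand; what a row does not reach is not made up. A row lasts 1/8 s, in which the tool goes at most 62.5 mm and 10.7 degrees, less where a joint would pass 70% of its speed; a pose out of reach is approached as far as the arm can. A call is refused whole if a number of a shift passes 0.0625 or a number of a turn 10.7, either way. A call with a gripper value outside its range is refused whole. OPENING is the closure, from 0 (fully open) to 1 (shut), set as the call begins (- or left out, the last holds). The fingers move at their own pace and stop on an object; FORCE is the grip in N (left out, the last holds). Time passes only in rows, so rows that do not move let the fingers close. It gives the time, the measured TCP pose, the force and the opening at its end, in the units of the state.
- env.state(): the state, without advancing time (a new reading comes with each control period).
- grab_frame(name): name is "scene" or "side" or "wrist"; returns the picture (384x512x3 uint8, red, green, blue); there is no depth.
- camera_params(name): a dict with "mtx" (3x3 intrinsics, pixels), "R" (3x3) and "t" (3): a world point X has camera coordinates R X + t. Camera axes: x right, y down, z forward; pixel columns grow to the right and rows downward; lengths in mm; the calibration is good to about 2 mm. A picture is of the moment at which its call begins: read the wrist's pose just before it. camera_params takes no time and is no camera call; for the wrist camera it gives the pose at the moment of the call.
- env.job_done(): hands the job in, once; it reports no verdict.
The state is a dict: "time_s": time; "qpos": joint angles; "qvel": joint speeds; "effort": joint torques, N m; "ee_pos": TCP position; "ee_rot": TCP orientation; "force": force on the tool from outside, world axes, zero at the start; "torque": the same for the moment, N m; "gripper_width": finger opening in mm.
Only numpy, scipy, OpenCV 4.12 (cv2) and the standard library are available. Lean on these libraries where they do the work, as an engineer would, in place of code of your own. Each camera call takes 0.05 s, during which the arm holds its last target.

## Working session

There is one attempt and no reset: what is moved stays moved. The work goes in short steps, Python scripts to look and compute and a shell command to move; the robot and the scene stay as the last step left them, time stands still between calls to the robot, and variables do not carry over. Pictures are saved under pics/ and viewed, and the job is handed in when it is done.

```bash
mkdir -p pics; python3 - <<'E'
from workcell import env, grab_frame, camera_params
import cv2, json
print(env.state()); print(env.grip_point_offset)
for n in ("scene","side","wrist"):
    p=camera_params(n); print(n,p)
    cv2.imwrite(f"pics/{n}0.png",grab_frame(n)[:,:,::-1])
E
```

```text
{'time_s': 0.0, 'qpos': array([ 7.44839150e+01,  1.83522075e+01,  8.97081682e+01, -3.91052850e-04,
        7.20449280e+01, -1.14503684e+00]), 'qvel': array([ 0.0006429 , -0.04522741, -0.00246118, -0.03887939, -0.0287953 ,
        0.01617484]), 'effort': array([ 1.53525662e-04, -4.12464023e+01, -2.31976175e+01,  7.28286593e-02,
        4.55609872e-02, -1.34907018e-04]), 'ee_pos': array([142.5670313 , 556.50132352, 213.1026833 ]), 'ee_rot': array([-1.79894710e+02, -1.73260773e-03,  1.65629071e+02]), 'force': array([-1.27442096,  0.94746908,  0.27927017]), 'torque': array([0.00441438, 0.01524875, 0.07728217]), 'gripper_width': 91.47709304817815}
18.8
scene {'mtx': array([[393.41209554,   0.        , 264.14793863],
       [  0.        , 393.41209554, 189.73260243],
       [  0.        ,   0.        ,   1.        ]]), 'R': array([[ 0.62390189,  0.78127432,  0.01889106],
       [ 0.61189726, -0.47332029, -0.63367945],
       [-0.48613596,  0.40691319, -0.77336504]]), 't': array([-436.69067994, -217.18193032, 1184.74757401])}
side {'mtx': array([[398.9556571 ,   0.        , 254.11362992],
       [  0.        , 398.9556571 , 192.8495236 ],
       [  0.        ,   0.        ,   1.        ]]), 'R': array([[ 0.99438605, -0.10321491, -0.02330372],
       [-0.07796117, -0.56575046, -0.82088274],
       [ 0.07154325,  0.81809113, -0.57062112]]), 't': array([-505.22815712,  188.090588  ,  916.203564  ])}
wrist {'mtx': array([[274.97481992,   0.        , 258.46482278],
       [  0.        , 274.97481992, 188.55671061],
       [  0.        ,   0.        ,   1.        ]]), 'R': array([[ 0.24815961,  0.96871863, -0.00100937],
       [ 0.93171034, -0.23839357,  0.27401523],
       [ 0.26520303, -0.06893995, -0.96172482]]), 't': array([-574.61471786,  -31.21424513,  390.85318888])}
```

View pics/scene0.png

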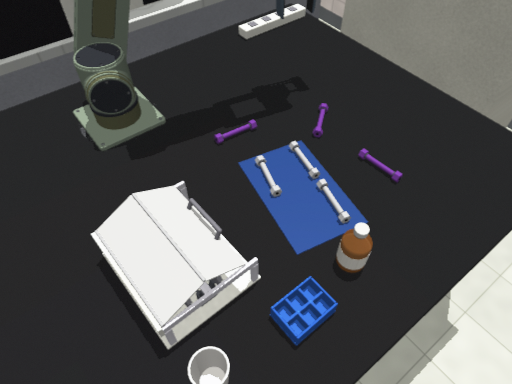

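View pics/side0.png

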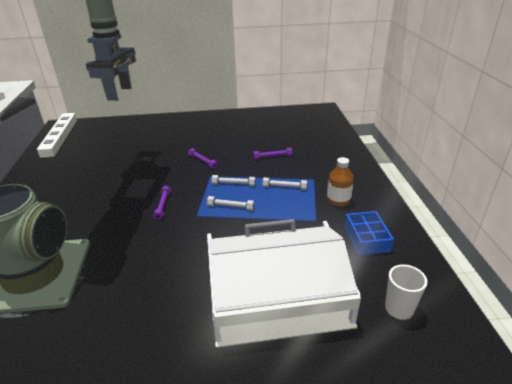

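View pics/wrist0.png

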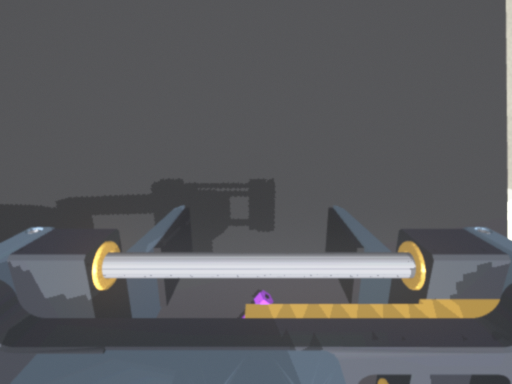

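The scene view shows three white/steel columns on the mat, at about (268,175), (304,160) and (333,201). The purple look-alikes at (236,131), (321,120) and (380,165) are off the mat and not meant. Next I'll enlarge crops to confirm this and measure the tray.

```bash
python3 - <<'E'
import cv2
a=cv2.imread("pics/scene0.png")
cv2.imwrite("pics/c1.png",cv2.resize(a[175:345,80:270],None,fx=4,fy=3.5,interpolation=cv2.INTER_CUBIC))
cv2.imwrite("pics/c2.png",cv2.resize(a[130:250,230:380],None,fx=5,fy=5,interpolation=cv2.INTER_CUBIC))
a=cv2.imread("pics/side0.png")
cv2.imwrite("pics/c3.png",cv2.resize(a[210:345,195:365],None,fx=4.4,fy=4.4,interpolation=cv2.INTER_CUBIC))
cv2.imwrite("pics/c4.png",cv2.resize(a[165:225,195:325],None,fx=6,fy=6,interpolation=cv2.INTER_CUBIC))
E
```

```text
(no output)
```

View pics/c1.png

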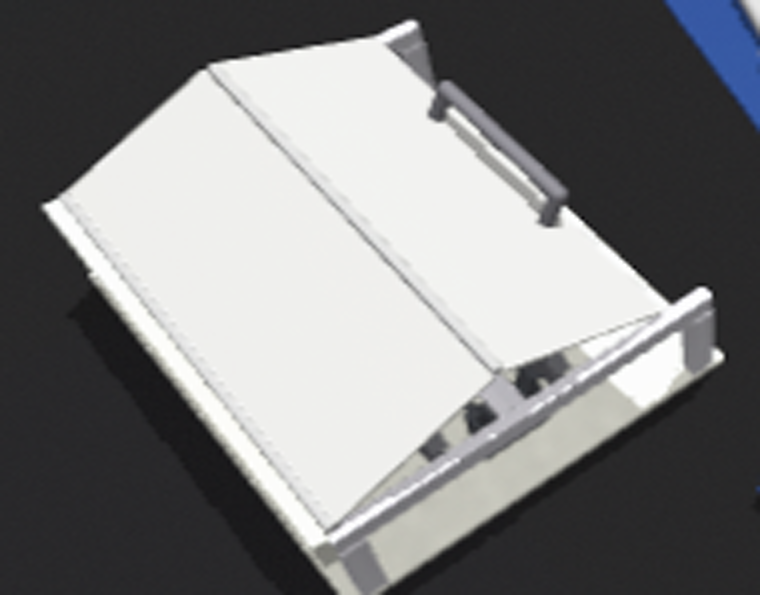

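View pics/c2.png

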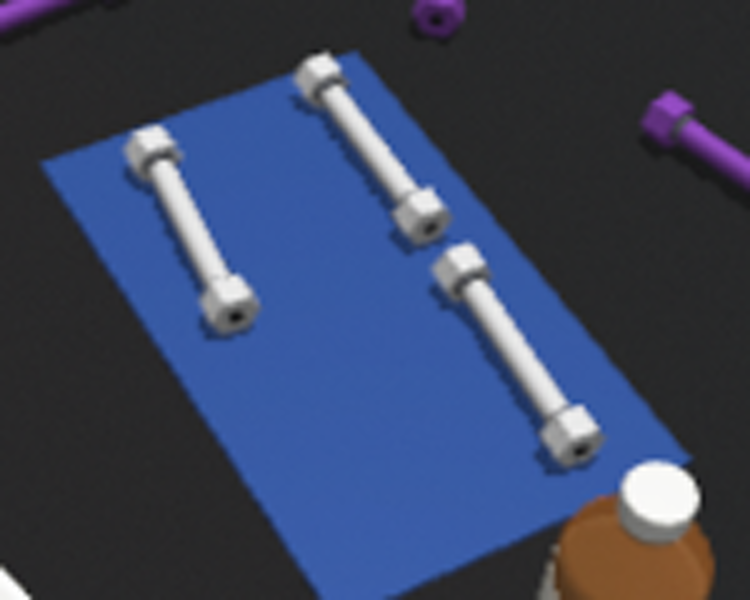

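View pics/c3.png

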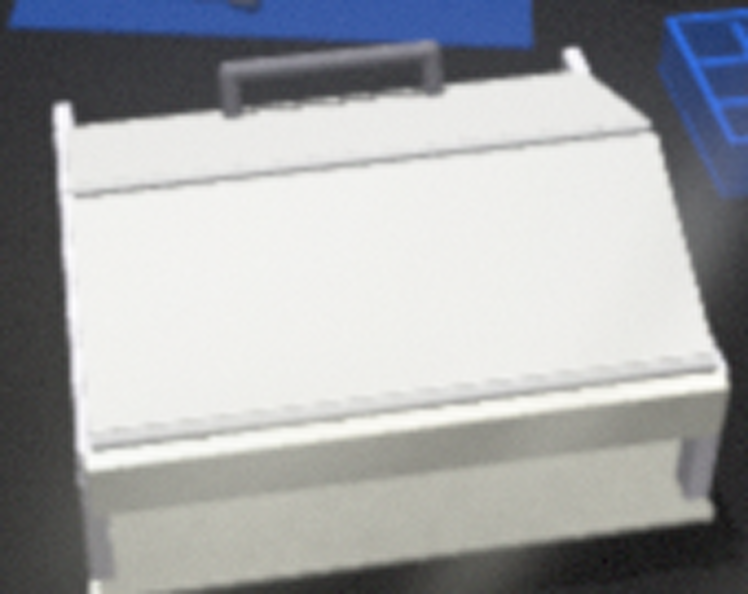

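View pics/c4.png

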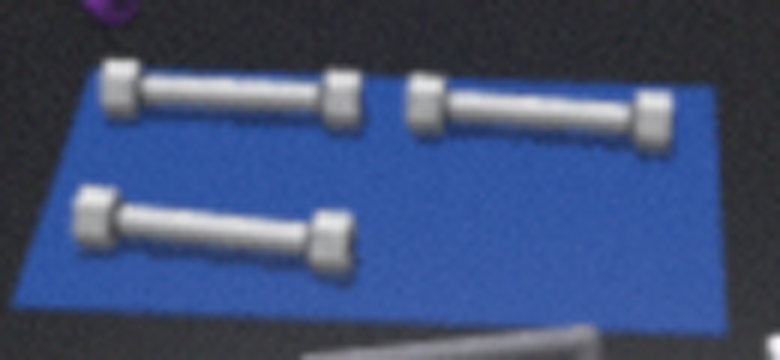

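```bash
cat > h.py <<'E'
import numpy as np, cv2
from scipy.optimize import least_squares
from workcell import env, grab_frame, camera_params
CP={n:camera_params(n) for n in("scene","side")}
def proj(n,X,p=None):
    p=p or (CP[n] if n in CP else camera_params(n))
    c=np.asarray(X,float)@p["R"].T+p["t"]; q=c@p["mtx"].T
    return q[...,:2]/q[...,2:]
def ray(uv,p,z):
    d=p["R"].T@np.linalg.solve(p["mtx"],[uv[0],uv[1],1]); o=-p["R"].T@p["t"]
    return o+d*(z-o[2])/d[2]
def tw(T,P):
    x,y,a=T; P=np.asarray(P,float);c,s=np.cos(a),np.sin(a)
    return np.stack([x+c*P[...,0]-s*P[...,1],y+s*P[...,0]+c*P[...,1],P[...,2]],-1)
E
python3 - <<'E'
from h import *
S=lambda u,v:(80+u/4,175+v/3.5); D=lambda u,v:(195+u/4.4,210+v/4.4)
def model(p):
    a=p[3]; f=lambda x:(x,-105+105*np.cos(a),91+105*np.sin(a)); h=lambda x:(x,-105+194*np.cos(a)+26*np.sin(a),91+16*np.sin(a)+26*np.cos(a))
    L=[("scene",S(416,22),(-134,110,89)),("scene",S(710,292),(134,110,89)),("scene",S(318,545),(136,-110,89)),("scene",S(45,207),(-136,-110,89)),("scene",S(722,357),(138,118,5)),
    ("side",D(62,104),(-132,110,89)),("side",D(573,50),(132,110,89)),("side",D(88,468),(-136,-110,89)),("side",D(726,385),(136,-110,89)),("side",D(714,515),(138,-118,5)),
    ("scene",S(208,66),f(-131)),("scene",S(500,375),f(131)),("side",D(75,193),f(-131)),("side",D(654,130),f(131)),
    ("scene",S(448,92),h(-48)),("scene",S(562,194),h(48)),("side",D(227,70),h(-48)),("side",D(435,48),h(48))]
    return np.array([proj(n,tw(p[:3],X))-uv for n,uv,X in L])
r=least_squares(lambda p:model(p).ravel(),[500,250,.05,.35],loss="soft_l1")
print(r.x,np.degrees(r.x[2:])); print(model(r.x).round(1).tolist())
C=lambda u,v:(230+u/5,130+v/5); E=lambda u,v:(195+u/6,165+v/6)
cols={"A":(C(150,153),C(230,305),E(120,90),E(342,100)) ,"B":0}
pairs={"L":(C(152,153),C(230,303),E(95,218),E(332,241)),"T1":(C(320,83),C(422,216),E(120,88),E(342,100)),"T2":(C(461,272),C(571,437),E(426,104),E(653,121))}
for k,(a,b,c,d) in pairs.items():
    def res(q):
        X=np.array([[q[0],q[1],14],[q[2],q[3],14]])
        return np.concatenate([(proj("scene",X)-[a,b]).ravel(),(proj("side",X)-[c,d]).ravel()])
    q=least_squares(res,[500,450,600,450]).x
    v=q[2:]-q[:2]; print(k,((q[2:]+q[:2])/2).round(1),"len",np.hypot(*v).round(1),"ang",np.degrees(np.arctan2(v[1],v[0])).round(2),res(q).round(1))
E
```

```text
[ 544.679363   -115.5539879  -182.17581321 -514.78414558] [-10437.9052264  -29494.95890176]
[[-1.4, -0.0], [-0.7, 1.0], [2.4, 0.7], [1.7, -2.2], [0.1, 0.8], [0.1, -0.7], [-0.5, -1.0], [-2.1, -3.1], [0.8, -3.3], [0.4, -0.6], [-0.1, 1.6], [-0.6, 1.5], [-1.5, 0.9], [-0.4, 0.1], [-0.4, 0.2], [-1.9, 0.0], [1.2, -0.3], [-2.0, -0.0]]
L [463.1 200.5] len 112.2 ang -17.3 [-0.4  0.2 -0.2  0.3  0.1 -0.7 -0.1 -0.6]
T1 [478.6 313.8] len 111.7 ang -12.55 [-0.3 -0.1 -0.3  0.4  0.2 -0.3 -0.1 -0.7]
T2 [627.7 276.1] len 112.1 ang -15.75 [-0.2  0.3 -0.2  0.3 -0.2 -0.6 -0.2 -0.5]
```

```bash
python3 - <<'E'
from h import *
S=lambda u,v:(80+u/4,175+v/3.5); D=lambda u,v:(195+u/4.4,210+v/4.4)
def model(p):
    a=p[3]; f=lambda x:(x,-105+105*np.cos(a),91+105*np.sin(a)); h=lambda x:(x,-105+194*np.cos(a)+26*np.sin(a),91+16*np.sin(a)+26*np.cos(a))
    L=[("scene",S(416,22),(-134,110,89)),("scene",S(710,292),(134,110,89)),("scene",S(722,357),(138,118,5)),
    ("side",D(62,104),(-132,110,89)),("side",D(573,50),(132,110,89)),("side",D(714,515),(138,-118,5)),("side",D(95,583),(-138,-118,5)),
    ("scene",S(208,66),f(-131)),("scene",S(500,375),f(131)),("side",D(75,193),f(-131)),("side",D(654,130),f(131)),
    ("scene",S(448,92),h(-46)),("scene",S(562,194),h(46)),("side",D(227,70),h(-46)),("side",D(435,48),h(46))]
    return np.array([proj(n,tw(p[:3],X))-uv for n,uv,X in L])
r=least_squares(lambda p:model(p).ravel(),[545,-115,.03,.4],x_scale=[100,100,1,1])
print(r.x,np.degrees(r.x[2:])); print(model(r.x).round(1).tolist())
T=r.x[:3]
for n in CP:
    im=grab_frame(n)[:,:,::-1].copy(); im=cv2.resize(im,None,fx=3,fy=3,interpolation=cv2.INTER_CUBIC)
    def pl(P):
        q=proj(n,tw(T,P)); cv2.polylines(im,[np.round((q+.5)*3*16).astype(np.int32)],True,(0,0,255),1,cv2.LINE_AA,4)
    pl([(sx,sy,6) for sx,sy in((-138,-118),(138,-118),(138,118),(-138,118))])
    for s in(-1,1): pl([(s*128,-110,89),(s*136,-110,89),(s*136,110,89),(s*128,110,89)])
    x0,y0=(240,520) if n=="scene" else(570,640)
    cv2.imwrite(f"pics/ov_{n}.png",im[y0:y0+540,x0:x0+620])
E
```

```text
[ 5.45083146e+02 -1.13627457e+02  3.27209074e-02  4.54478009e-01] [ 1.8747699  26.03967181]
[[-0.3, -0.3], [0.1, 0.9], [0.9, 0.7], [0.5, -1.4], [-0.3, -1.4], [0.1, -1.2], [-0.9, 2.3], [0.5, 0.8], [-0.3, 1.1], [-1.4, -0.3], [-0.2, -0.8], [0.8, 0.7], [-2.0, -0.5], [2.5, -0.7], [-2.6, -0.2]]
```

View pics/ov_scene.png

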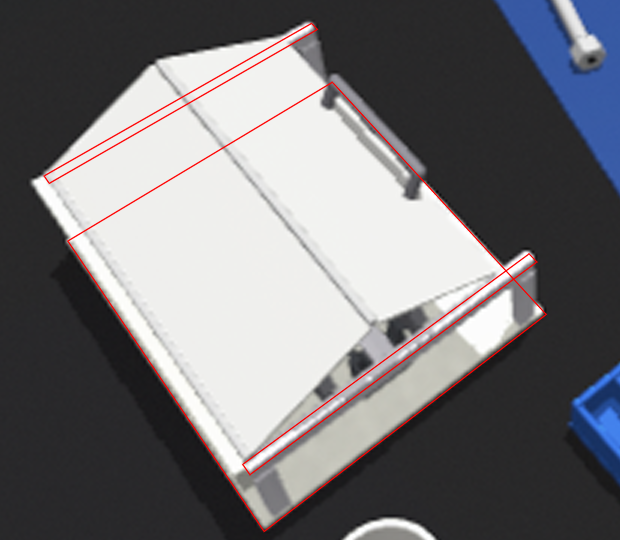

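View pics/ov_side.png

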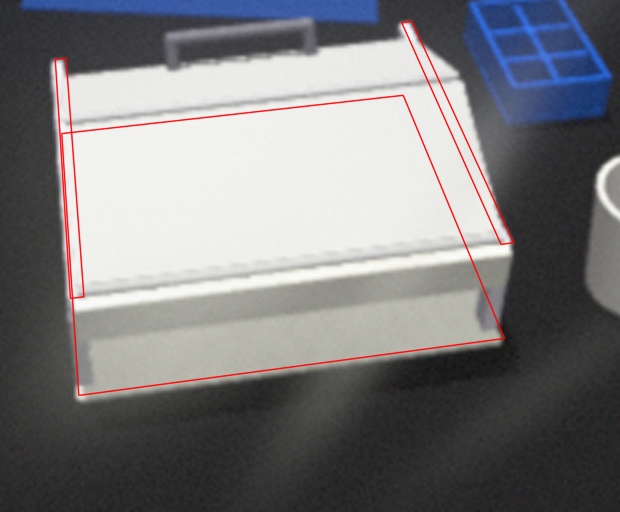

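```bash
cat >> h.py <<'E'
from scipy.spatial.transform import Rotation as Ro, Slerp
T0=(545.1,-113.6,0.0327)
def plan(xyz,yaw,tilt=0,n=None):
    """tilt>0: tool z leans toward tool -x side (body toward +x)"""
    s=env.state(); p=s["ee_pos"]; R0=Ro.from_euler("xyz",s["ee_rot"],degrees=True)
    R1=Ro.from_euler("xyz",[180,0,yaw],degrees=True)*Ro.from_rotvec([0,-np.radians(tilt),0])
    ang=np.degrees((R0.inv()*R1).magnitude()); d=np.linalg.norm(np.subtract(xyz,p))
    n=n or int(max(np.ceil(d/50),np.ceil(ang/9.5),1))
    sl=Slerp([0,1],Ro.concatenate([R0,R1])); f=np.linspace(0,1,n+1)
    print("now",p.round(1),s["ee_rot"].round(1),"n",n,"t",round(s["time_s"],2))
    print("zaxis",R1.apply([0,0,1]).round(3))
    for a,b in zip(f[:-1],f[1:]):
        Ra,Rb=sl(a),sl(b); off=Ra.inv().apply((np.array(xyz)-p)*(b-a))/1000
        print(off.round(4).tolist(),np.degrees((Ra.inv()*Rb).as_rotvec()).round(2).tolist())
E
python3 - <<'E'
from h import *
print(tw(T0,[[0,130,115],[0,81,108]]))
t=tw(T0,[0,130,115]); plan(t,91.9,15)
print([ray(uv,CP["scene"],z)[:2].round(0) for uv,z in[((355,245),90),((304,310),40),((210,362),90),((240,162),2),((303,142),2),((366,224),2)]])
E
```

```text
[[540.84975755  16.33050234 115.        ]
 [542.45177201 -32.64330239 108.        ]]
now [142.7 556.8 213.6] [-180.    -0.   165.6] n 14 t 0.25
zaxis [ 0.009 -0.259 -0.966]
[-0.0371, -0.0303, 0.0071] [0.69, -0.92, 5.23]
[-0.0396, -0.0267, 0.008] [0.69, -0.92, 5.23]
[-0.0418, -0.0229, 0.009] [0.69, -0.92, 5.23]
[-0.0435, -0.0189, 0.0099] [0.69, -0.92, 5.23]
[-0.0449, -0.0147, 0.0108] [0.69, -0.92, 5.23]
[-0.0459, -0.0105, 0.0117] [0.69, -0.92, 5.23]
[-0.0464, -0.0061, 0.0125] [0.69, -0.92, 5.23]
[-0.0466, -0.0017, 0.0133] [0.69, -0.92, 5.23]
[-0.0463, 0.0027, 0.0141] [0.69, -0.92, 5.23]
[-0.0456, 0.0071, 0.0147] [0.69, -0.92, 5.23]
[-0.0445, 0.0114, 0.0153] [0.69, -0.92, 5.23]
[-0.0431, 0.0156, 0.0159] [0.69, -0.92, 5.23]
[-0.0412, 0.0196, 0.0163] [0.69, -0.92, 5.23]
[-0.0389, 0.0235, 0.0167] [0.69, -0.92, 5.23]
[array([773., 179.]), array([799.,  20.]), array([ 780., -183.]), array([371., 178.]), array([418., 368.]), array([723., 297.])]
```

```bash
python3 -m creep '{"offset":[[-0.037,-0.030,0.003],[-0.040,-0.027,0.003],[-0.042,-0.023,0.003],[-0.043,-0.019,0.004],[-0.045,-0.015,0.004]],"rotation":[[0,0,6.5],[0,0,6.5],[0,0,6.5],[0,0,6.5],[0,0,6.5]]}' 1 30; python3 - <<'E'
from h import *
plan(tw(T0,[0,130,140]),91.9,15)
E
```

```text
time_s: 0.88
ee_pos: [275.9, 357.9, 196.9]
ee_rot: [180.0, 0.0, 132.9]
force: [0.6, -0.1, 1.1]
gripper_width: 44.0
now [275.9 357.9 196.9] [180.    0.  132.9] n 9 t 0.88
zaxis [ 0.009 -0.259 -0.966]
[-0.0478, -0.0043, 0.0063] [0.6, -1.6, 4.53]
[-0.0478, -0.0005, 0.0077] [0.6, -1.6, 4.53]
[-0.0475, 0.0034, 0.009] [0.6, -1.6, 4.53]
[-0.0468, 0.0072, 0.0103] [0.6, -1.6, 4.53]
[-0.0458, 0.011, 0.0114] [0.6, -1.6, 4.53]
[-0.0444, 0.0147, 0.0126] [0.6, -1.6, 4.53]
[-0.0427, 0.0183, 0.0136] [0.6, -1.6, 4.53]
[-0.0408, 0.0218, 0.0146] [0.6, -1.6, 4.53]
[-0.0385, 0.025, 0.0154] [0.6, -1.6, 4.53]
```

```bash
python3 -m creep '{"offset":[[-0.048,-0.004,0.006],[-0.048,-0.001,0.008],[-0.048,0.003,0.009],[-0.047,0.007,0.010],[-0.046,0.011,0.011]],"rotation":[[0.6,-1.6,4.5],[0.6,-1.6,4.5],[0.6,-1.6,4.5],[0.6,-1.6,4.5],[0.6,-1.6,4.5]]}'; python3 -m creep '{"offset":[[-0.044,0.015,0.013],[-0.043,0.018,0.014],[-0.041,0.022,0.015],[-0.035,0.025,0.015]],"rotation":[[0.6,-1.6,4.5],[0.6,-1.6,4.5],[0.6,-1.6,4.5],[0.6,-1.6,4.5]]}'; python3 - <<'E'
from h import *
plan(tw(T0,[0,130,140]),91.9,15)
plan(tw(T0,[0,115,108]),91.9,15)
cv2.imwrite("pics/s1.png",grab_frame("side")[:,:,::-1])
E
```

```text
time_s: 1.5
ee_pos: [424.0, 167.3, 166.1]
ee_rot: [-178.6, 8.4, 110.5]
force: [0.8, -0.3, 0.6]
gripper_width: 0.3
time_s: 2.0
ee_pos: [542.6, 19.4, 139.1]
ee_rot: [-180.0, 15.1, 92.2]
force: [1.4, 0.4, 0.1]
gripper_width: 0.1
now [542.6  19.4 139.1] [-180.    15.1   92.2] n 1 t 2.0
zaxis [ 0.009 -0.259 -0.966]
[-0.0032, -0.0019, -0.0001] [0.06, 0.09, 0.3]
now [542.6  19.4 139.1] [-180.    15.1   92.2] n 1 t 2.0
zaxis [ 0.009 -0.259 -0.966]
[-0.0093, -0.0019, 0.0347] [0.06, 0.09, 0.3]
```

View pics/s1.png

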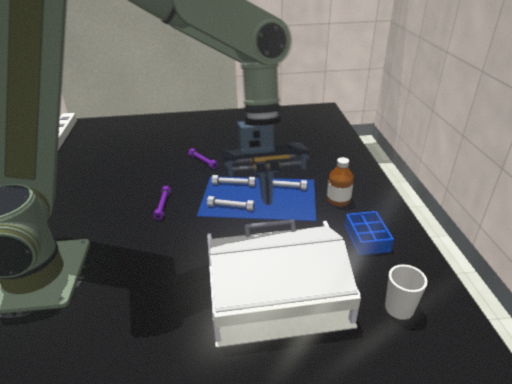

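```bash
python3 -m creep '{"offset":[[-0.009,-0.002,0.035],[-0.019,0,0.005],[-0.019,0,0.005]],"rotation":[[0,0,0.3],[0,0,0],[0,0,0]]}';  python3 -m creep '{"offset":[[-0.019,0,0.006],[-0.019,0,0.006],[-0.019,0,0.006],[-0.019,0,0.006]],"rotation":[[0,0,0],[0,0,0],[0,0,0],[0,0,0]]}'; python3 - <<'E'
from h import *
cv2.imwrite("pics/s2.png",grab_frame("side")[:,:,::-1])
cv2.imwrite("pics/s2b.png",grab_frame("scene")[:,:,::-1])
p=env.state(); print(p["ee_pos"],p["force"], p["ee_rot"])
plan(tw(T0,[0,-56,94]),91.9,15,3)
E
```

```text
time_s: 2.42
ee_pos: [541.5, -36.5, 108.1]
ee_rot: [-180.0, 15.0, 92.1]
force: [-0.0, 2.5, -2.9]
gripper_width: 0.3
time_s: 2.92
ee_pos: [545.1, -117.4, 104.9]
ee_rot: [179.9, 15.1, 92.1]
force: [-0.4, 0.7, -1.9]
gripper_width: 0.5
[ 544.89748131 -118.27627636  104.96474597] [ 0.050716    0.94545969 -0.76460422] [179.94548035  15.13252272  91.97428753]
now [ 544.9 -118.3  105. ] [179.9  15.1  92. ] n 3 t 3.02
zaxis [ 0.009 -0.259 -0.966]
[-0.0156, 0.0001, 0.008] [0.02, 0.04, 0.02]
[-0.0156, 0.0001, 0.008] [0.02, 0.04, 0.02]
[-0.0156, 0.0001, 0.008] [0.02, 0.04, 0.02]
```

View pics/s2.png

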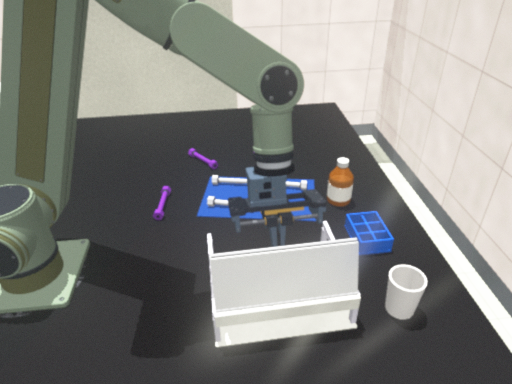

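View pics/s2b.png

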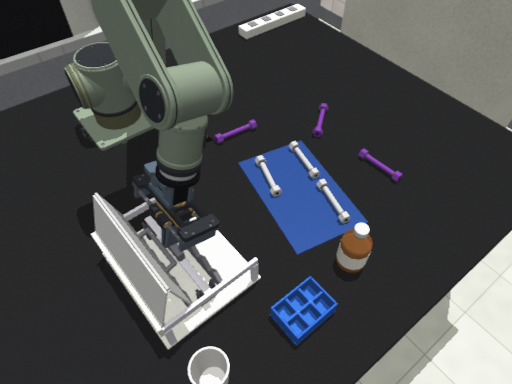

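The cover is partly raised and following the push well. I'll keep going to the stop.

```bash
python3 -m creep '{"offset":[[-0.012,0,0.006],[-0.012,0,0.006],[-0.012,0,0.006],[-0.009,0,0.005]],"rotation":[[0,0,0],[0,0,0],[0,0,0],[0,0,0]]}';  python3 -m creep '{"offset":[[-0.004,0,0.002],[-0.003,0,0.001],[0,0,0]],"rotation":[[0,0,0],[0,0,0],[0,0,0]]}'
```

```text
time_s: 3.52
ee_pos: [546.7, -166.1, 93.9]
ee_rot: [180.0, 15.1, 92.1]
force: [0.2, 0.9, 0.9]
gripper_width: 0.6
time_s: 3.9
ee_pos: [546.9, -172.9, 93.0]
ee_rot: [180.0, 15.1, 92.1]
force: [0.2, 0.8, 0.6]
gripper_width: 0.3
```

```bash
python3 -m creep '{"offset":[[-0.003,0,0.001],[0,0,0]],"rotation":[[0,0,0],[0,0,0]]}';  python3 -m creep '{"offset":[[-0.003,0,0.001],[0,0,0]],"rotation":[[0,0,0],[0,0,0]]}'; python3 - <<'E'
from h import *
cv2.imwrite("pics/s3.png",cv2.resize(grab_frame("scene")[150:350,70:270,::-1],None,fx=3,fy=3,interpolation=2))
E
```

```text
time_s: 4.15
ee_pos: [547.0, -173.8, 92.8]
ee_rot: [179.9, 14.8, 92.0]
force: [-0.8, 9.2, 1.8]
gripper_width: 0.7
time_s: 4.4
ee_pos: [547.1, -174.2, 92.6]
ee_rot: [179.9, 14.6, 91.9]
force: [-2.0, 18.6, 6.1]
gripper_width: 0.2
```

View pics/s3.png

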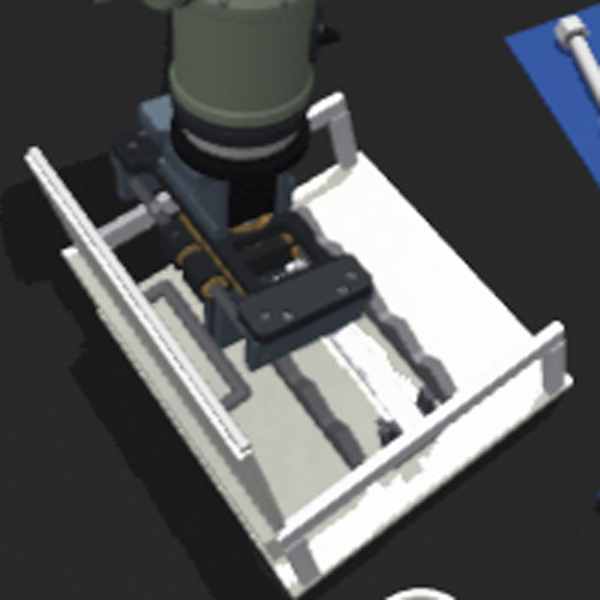

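```bash
python3 -m creep '{"offset":[[0.020,0,-0.005],[0.040,0,-0.010],[0.020,0,-0.040],[0.010,0,-0.050],[0.010,0,-0.030]],"rotation":[[0,0,0],[0,0,0],[0,3,0],[0,6,0],[0,6,0]]}' 0 ; python3 - <<'E'
from h import *
plan(tw(T0,[0,-20,215]),91.9,0,2)
p=camera_params("wrist");im=grab_frame("wrist")
cv2.imwrite("pics/w1.png",cv2.resize(im[:,:,::-1],None,fx=1.5,fy=1.5,interpolation=2))
cv2.imwrite("pics/s4.png",grab_frame("side")[:,:,::-1])
E
```

```text
time_s: 5.08
ee_pos: [543.3, -52.7, 203.2]
ee_rot: [179.8, -0.1, 92.3]
force: [-0.0, -0.2, -1.1]
gripper_width: 47.3
now [543.3 -52.7 203.2] [ 1.798e+02 -1.000e-01  9.230e+01] n 2 t 5.08
zaxis [ 0.  0. -1.]
[-0.0404, -0.0004, -0.0059] [0.11, -0.04, 0.18]
[-0.0404, -0.0002, -0.0059] [0.11, -0.04, 0.18]
```

View pics/w1.png

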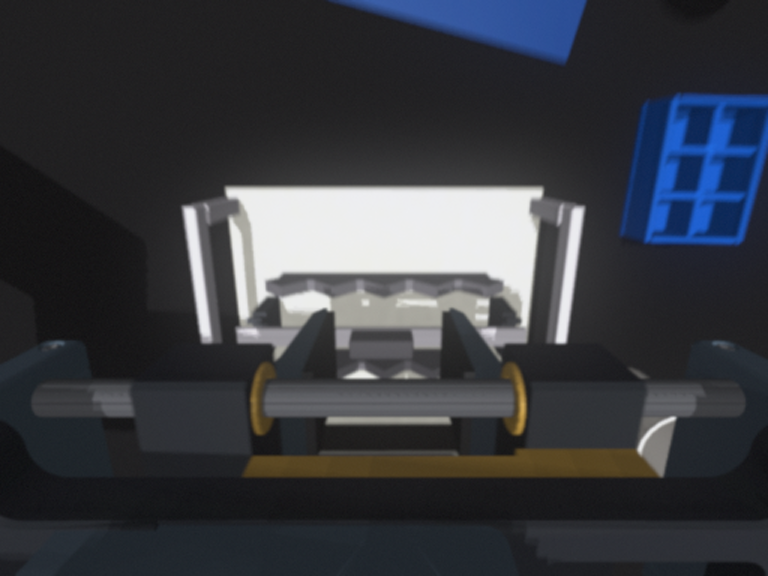

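View pics/s4.png

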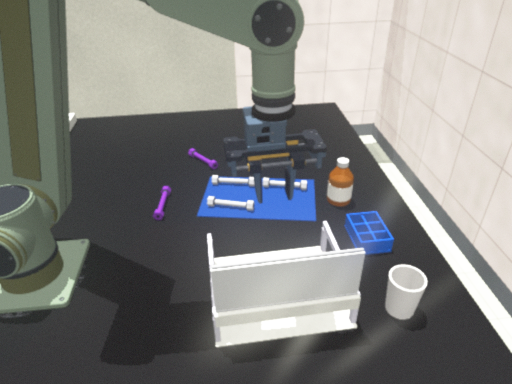

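```bash
python3 -m creep '{"offset":[[-0.040,0,-0.006],[-0.040,0,-0.006],[0,0,0]],"rotation":[[0,0,0],[0,0,0],[0,0,0]]}' 0 ; python3 - <<'E'
from h import *
s=env.state();p=camera_params("wrist");im=grab_frame("wrist")
print(s["ee_pos"],s["ee_rot"])
np.savez("w2.npz",im=im,**p)
cv2.imwrite("pics/w2.png",cv2.resize(im[0:300,100:420,::-1],None,fx=2.4,fy=2,interpolation=2))
E
```

```text
time_s: 5.55
ee_pos: [545.1, -136.2, 211.6]
ee_rot: [-179.9, 0.2, 91.9]
force: [0.1, 0.4, -0.2]
gripper_width: 85.6
[ 545.08612997 -136.2471128   211.64070256] [-1.79944078e+02  1.58261324e-01  9.19291565e+01]
```

View pics/w2.png

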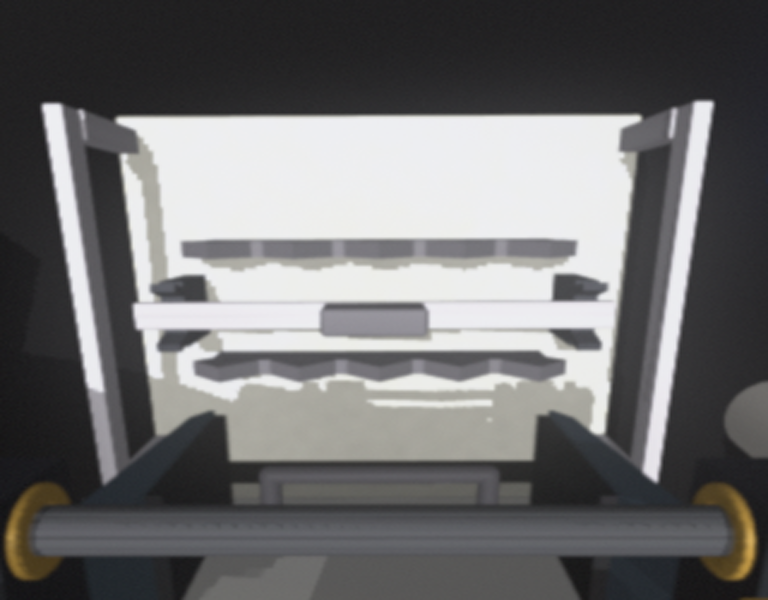

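```bash
python3 - <<'E'
from h import *
d=np.load("w2.npz");p={k:d[k] for k in("mtx","R","t")}
S=lambda u,v:(100+u/2.4,v/2.)
W=[(S(118,117),(-138,118,6)),(S(641,116),(138,118,6)),(S(43,104),(-136,110,89)),(S(713,101),(136,110,89))]
B=[(S(134,302),(-120,8,56)),(S(613,300),(120,8,56)),(S(136,329),(-120,-8,56)),(S(613,327),(120,-8,56)),(S(320,336),(-25,-8,80)),(S(428,335),(25,-8,80)),(S(320,309),(-25,8,80)),(S(427,309),(25,8,80))]
def f(L,q): return np.array([proj("w",tw(q,X),p)-uv for uv,X in L])
for L in(W,B,W+B):
    r=least_squares(lambda q:f(L,q).ravel(),T0,x_scale=[100,100,1]); print(r.x.round(2),np.degrees(r.x[2]).round(2)); print(f(L,r.x).round(1).tolist())
E
```

```text
[ 5.4427e+02 -1.1420e+02  4.0000e-02] 2.14
[[-1.5, -0.0], [1.0, -0.4], [-0.4, 0.2], [0.8, 0.5]]
[ 5.4152e+02 -1.1336e+02  4.0000e-02] 2.23
[[-1.1, 0.3], [1.6, 0.3], [-0.5, 0.1], [0.3, 0.1], [0.0, 0.3], [-0.3, 0.5], [-0.4, -0.5], [0.3, -0.7]]
[ 5.4240e+02 -1.1371e+02  3.0000e-02] 1.92
[[-2.7, -0.9], [-0.1, -0.4], [-2.0, -1.0], [-0.7, 0.5], [-0.3, 0.1], [2.2, 1.1], [0.2, -0.1], [0.9, 0.9], [0.8, 0.5], [0.5, 1.0], [0.4, -0.2], [1.2, -0.2]]
```

```bash
sed -i 's/^T0=.*/T0=(544.5,-114.0,0.0366)/' h.py; python3 - <<'E'
from h import *
plan([541.5,-113.5,60],92.1,0,4)
E
```

```text
now [ 544.8 -134.8  211.4] [-1.799e+02  1.000e-01  9.200e+01] n 4 t 5.6
zaxis [ 0.  0. -1.]
[0.0054, -0.0006, 0.0379] [-0.02, 0.02, -0.03]
[0.0054, -0.0006, 0.0379] [-0.02, 0.02, -0.03]
[0.0054, -0.0006, 0.0379] [-0.02, 0.02, -0.03]
[0.0054, -0.0006, 0.0379] [-0.02, 0.02, -0.03]
```

```bash
python3 -m creep '{"offset":[[0.010,-0.001,0.035],[0.010,-0.001,0.035],[0.001,-0.001,0.035],[0,0,0.030],[0,0,0]],"rotation":[[0,0,0],[0,0,0],[0,0,0],[0,0,0],[0,0,0]]}' 0 30; python3 - <<'E'
from h import *
plan([541.5,-113.5,59],92.1,0,1)
im=grab_frame("wrist")
cv2.imwrite("pics/w3.png",im[:,:,::-1])
E
```

```text
time_s: 6.22
ee_pos: [539.3, -111.7, 74.9]
ee_rot: [-179.6, -0.0, 92.2]
force: [-0.1, 0.2, 0.2]
gripper_width: 91.4
now [ 539.3 -111.7   74.9] [-179.6   -0.    92.2] n 1 t 6.22
zaxis [ 0.  0. -1.]
[-0.0019, 0.0023, 0.0159] [-0.37, -0.03, 0.08]
```

View pics/w3.png

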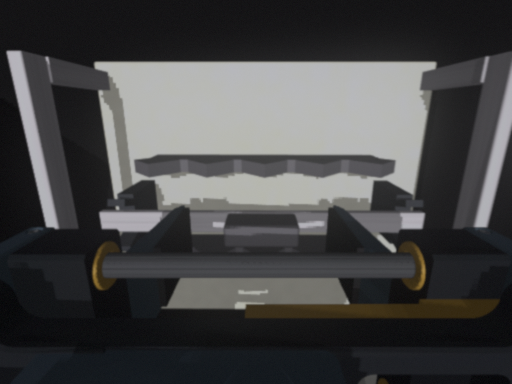

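```bash
python3 -m creep '{"offset":[[-0.001,0.002,0.010],[0,0,0.005],[0,0,0]],"rotation":[[-0.3,0,0],[0,0,0],[0,0,0]]}'; python3 -m creep '{"offset":[[0,0,0],[0,0,0],[0,0,0],[0,0,0]],"rotation":[[0,0,0],[0,0,0],[0,0,0],[0,0,0]]}' 1 30;  python3 -m creep '{"offset":[[0,0,-0.010],[0,0,-0.030],[0,0,-0.040]],"rotation":[[0,0,0],[0,0,0],[0,0,0]]}'; python3 - <<'E'
from h import *
im=grab_frame("wrist")
cv2.imwrite("pics/w4.png",im[:,:,::-1])
plan([480,65,160],92.1,0)
plan([480,65,9],92.1,0)
E
```

```text
time_s: 6.65
ee_pos: [543.7, -114.4, 62.7]
ee_rot: [179.7, 0.1, 92.1]
force: [-0.5, 0.3, -0.3]
gripper_width: 91.4
time_s: 7.15
ee_pos: [543.7, -114.4, 62.7]
ee_rot: [179.7, 0.1, 92.1]
force: [-1.0, -0.0, 0.0]
gripper_width: 54.0
time_s: 7.52
ee_pos: [542.7, -114.2, 143.1]
ee_rot: [179.8, 0.0, 92.1]
force: [0.4, -0.9, -0.6]
gripper_width: 49.8
now [ 546.2 -115.   149.3] [179.1   0.2  92.1] n 4 t 7.58
zaxis [ 0.  0. -1.]
[0.0456, -0.0149, -0.003] [0.21, 0.05, -0.0]
[0.0456, -0.0149, -0.0029] [0.21, 0.05, -0.0]
[0.0456, -0.0149, -0.0029] [0.21, 0.05, -0.0]
[0.0456, -0.0149, -0.0028] [0.21, 0.05, -0.0]
now [ 546.2 -115.   149.3] [179.1   0.2  92.1] n 5 t 7.58
zaxis [ 0.  0. -1.]
[0.0366, -0.0123, 0.0278] [0.17, 0.04, -0.0]
[0.0365, -0.0123, 0.0278] [0.17, 0.04, -0.0]
[0.0365, -0.0122, 0.0279] [0.17, 0.04, -0.0]
[0.0365, -0.0121, 0.0279] [0.17, 0.04, -0.0]
[0.0365, -0.012, 0.028] [0.17, 0.04, -0.0]
```

View pics/w4.png

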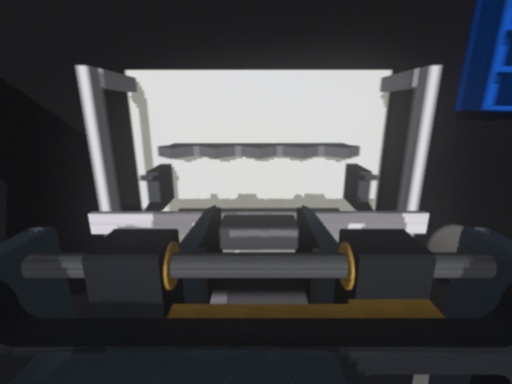

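```bash
python3 -m creep '{"offset":[[0.040,-0.015,-0.005],[0.048,-0.015,0],[0.048,-0.015,0],[0.046,-0.015,0],[0,0,0]],"rotation":[[0,0,0],[0,0,0],[0,0,0],[0,0,0],[0,0,0]]}'; python3 - <<'E'
from h import *
plan([480,65,15],92.1,0)
print(ray((300,245),CP["scene"],2))
E
```

```text
time_s: 8.2
ee_pos: [475.5, 67.6, 147.6]
ee_rot: [179.7, 0.0, 92.3]
force: [0.3, 0.3, -1.4]
gripper_width: 49.4
now [475.5  67.6 147.6] [179.7   0.   92.3] n 3 t 8.2
zaxis [ 0.  0. -1.]
[-0.0009, 0.0012, 0.0442] [0.11, 0.01, 0.08]
[-0.0009, 0.0013, 0.0442] [0.11, 0.01, 0.08]
[-0.0009, 0.0014, 0.0442] [0.11, 0.01, 0.08]
[668.21009991 131.65771076   2.        ]
```

```bash
python3 -m creep '{"offset":[[0,0,0.045],[0,0,0.045],[0,0,0.034],[0,0,0.004],[0,0,0]],"rotation":[[0,0,0],[0,0,0],[0,0,0],[0,0,0],[0,0,0]]}';  python3 -m creep '{"offset":[[0,0,0.003],[0,0,0]],"rotation":[[0,0,0],[0,0,0]]}'
```

```text
time_s: 8.82
ee_pos: [478.6, 64.8, 19.9]
ee_rot: [179.6, 0.1, 92.1]
force: [0.8, 0.5, -1.6]
gripper_width: 49.7
time_s: 9.07
ee_pos: [478.1, 65.2, 17.0]
ee_rot: [179.6, 0.0, 92.1]
force: [-0.3, -0.2, -3.1]
gripper_width: 49.7
```

```bash
python3 -m creep '{"offset":[[0,0,0.003],[0,0,0]],"rotation":[[0,0,0],[0,0,0]]}';  python3 -m creep '{"offset":[[0,0,0.002],[0,0,0]],"rotation":[[0,0,0],[0,0,0]]}'
```

```text
time_s: 9.32
ee_pos: [478.4, 65.3, 15.2]
ee_rot: [179.5, 0.1, 92.1]
force: [-2.5, -0.9, 13.9]
gripper_width: 49.9
time_s: 9.57
ee_pos: [478.4, 65.3, 15.1]
ee_rot: [179.5, 0.1, 92.1]
force: [-6.6, -1.4, 32.5]
gripper_width: 49.6
```

```bash
python3 -m creep '{"offset":[[0,0,-0.003],[0,0,0],[0,0,0],[0,0,0]],"rotation":[[0,0,0],[0,0,0],[0,0,0],[0,0,0]]}' 0;  python3 -m creep '{"offset":[[0,0,-0.040],[0,0,-0.050],[0,0,-0.040]],"rotation":[[0,0,0],[0,0,0],[0,0,0]]}'; python3 - <<'E'
from h import *
plan([463,200,160],162.7,0)
for n in CP: cv2.imwrite(f"pics/{n}5.png",grab_frame(n)[:,:,::-1])
E
```

```text
time_s: 10.07
ee_pos: [477.2, 65.2, 13.7]
ee_rot: [179.7, 0.1, 92.1]
force: [0.3, -0.6, 0.3]
gripper_width: 87.0
time_s: 10.45
ee_pos: [476.9, 65.4, 145.6]
ee_rot: [179.6, 0.1, 92.1]
force: [0.5, -0.9, -0.0]
gripper_width: 91.1
now [476.9  65.4 145.6] [1.796e+02 1.000e-01 9.210e+01] n 8 t 10.45
zaxis [ 0.  0. -1.]
[0.0169, -0.0011, -0.0018] [0.04, 0.03, -8.82]
[0.0169, 0.0015, -0.0018] [0.04, 0.03, -8.82]
[0.0164, 0.0041, -0.0018] [0.04, 0.03, -8.82]
[0.0156, 0.0065, -0.0018] [0.04, 0.03, -8.82]
[0.0144, 0.0088, -0.0018] [0.04, 0.03, -8.82]
[0.0129, 0.011, -0.0018] [0.04, 0.03, -8.82]
[0.0111, 0.0128, -0.0018] [0.04, 0.03, -8.82]
[0.009, 0.0143, -0.0018] [0.04, 0.03, -8.82]
```

View pics/scene5.png

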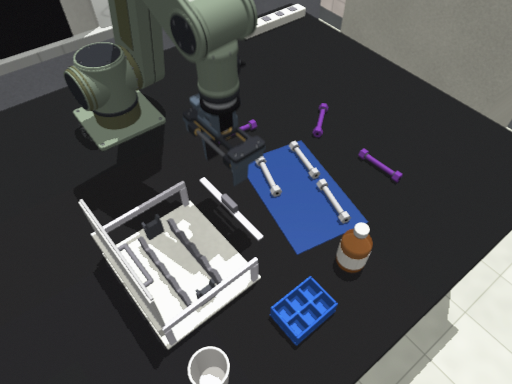

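```bash
python3 -m creep '{"offset":[[0.016,-0.006,-0.002],[0.016,-0.003,-0.002],[0.014,0,-0.002],[0.012,0.002,-0.002],[0.010,0.004,-0.002]],"rotation":[[0,0,-9],[0,0,-9],[0,0,-9],[0,0,-9],[0,0,-9]]}'; python3 - <<'E'
from h import *
plan([511,185,160],162.7,0)
E
```

```text
time_s: 11.18
ee_pos: [451.3, 131.4, 152.7]
ee_rot: [179.9, 0.2, 137.4]
force: [-0.0, 1.0, 0.2]
gripper_width: 91.2
now [451.3 131.4 152.7] [179.9   0.2 137.4] n 3 t 11.18
zaxis [ 0.  0. -1.]
[-0.0026, 0.0266, -0.0024] [0.01, 0.07, -8.43]
[-0.0064, 0.026, -0.0024] [0.01, 0.07, -8.43]
[-0.0102, 0.0247, -0.0024] [0.01, 0.07, -8.43]
```

```bash
python3 -m creep '{"offset":[[-0.003,0.027,-0.002],[-0.006,0.026,-0.002],[-0.010,0.025,-0.002],[0,0,0]],"rotation":[[0,0,-8.4],[0,0,-8.4],[0,0,-8.4],[0,0,0]]}'; cat > look.py <<'E'
import sys
from h import *
tag=sys.argv[1]
s=env.state();p=camera_params("wrist");im=grab_frame("wrist")
np.savez(tag+".npz",im=im,**p); print(s["time_s"],s["ee_pos"].round(1),s["ee_rot"].round(1))
cv2.imwrite(f"pics/{tag}.png",cv2.resize(im[:,:,::-1],None,fx=1.5,fy=1.5,interpolation=2))
E
python3 look.py w6
```

```text
time_s: 11.68
ee_pos: [512.9, 185.7, 158.8]
ee_rot: [180.0, 0.3, 162.3]
force: [-0.1, -0.1, -0.0]
gripper_width: 91.0
11.675 [512.9 185.7 158.8] [180.    0.3 162.3]
```

View pics/w6.png

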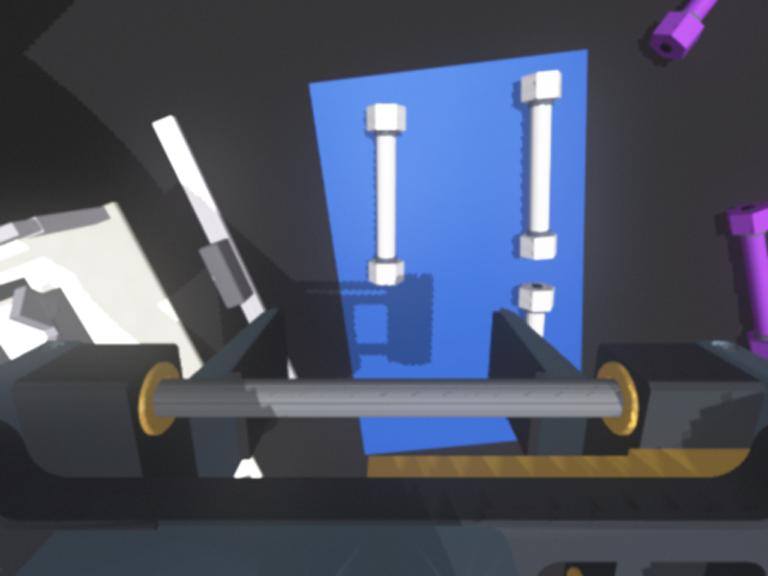

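```bash
python3 - <<'E'
from h import *
d=np.load("w6.npz");p={k:d[k] for k in("mtx","R","t")}
for k,a,b in(("L",(386,134),(386,262)),("T1",(541,102),(539,234))):
    A,B=[ray(np.array(q)/1.5,p,18)[:2] for q in(a,b)]; v=B-A
    print(k,((A+B)/2).round(1),np.hypot(*v).round(1),np.degrees(np.arctan2(v[1],v[0])).round(2))
print(proj("w",[[463.1,200.5,14],[478.6,313.8,14]],p)*1.5)
plan([463.1,200.3,100],162.9,0,3)
E
```

```text
L [463.9 200.5] 93.4 -17.77
T1 [477.6 313.8] 93.0 -12.72
[[385.74225306 199.25262351]
 [538.29888442 172.13398616]]
now [511.7 184.9 158.8] [-180.     0.2  162.2] n 3 t 11.72
zaxis [ 0.  0. -1.]
[0.0171, -0.0, 0.0195] [-0.02, 0.07, -0.22]
[0.017, 0.0, 0.0196] [-0.02, 0.07, -0.22]
[0.017, 0.0001, 0.0196] [-0.02, 0.07, -0.22]
```

```bash
python3 -m creep '{"offset":[[0.017,0,0.035],[0.017,0,0.035],[0.016,0,0.030],[0,0,0.025],[0,0,0]],"rotation":[[0,0.1,-0.1],[0,0.1,-0.1],[0,0,0],[0,0,0],[0,0,0]]}' 0.3; python3 - <<'E'
from h import *
plan([463.5,200.4,6],162.4,0,1)
E
```

```text
time_s: 12.35
ee_pos: [462.5, 198.7, 33.3]
ee_rot: [-179.8, -0.1, 162.4]
force: [0.5, -0.3, 0.6]
gripper_width: 63.6
now [462.5 198.7  33.3] [-1.798e+02 -1.000e-01  1.624e+02] n 1 t 12.35
zaxis [ 0.  0. -1.]
[-0.0005, 0.002, 0.0273] [-0.16, -0.12, 0.02]
```

```bash
python3 -m creep '{"offset":[[0,0.001,0.020],[0,0.001,0.006],[0,0,0]],"rotation":[[0,0,0],[0,0,0],[0,0,0]]}'; python3 -m creep '{"offset":[[0,0,0],[0,0,0],[0,0,0],[0,0,0],[0,0,0]],"rotation":[[0,0,0],[0,0,0],[0,0,0],[0,0,0],[0,0,0]]}' 1 35
```

```text
time_s: 12.72
ee_pos: [466.0, 201.9, 9.5]
ee_rot: [179.9, 0.1, 162.5]
force: [-0.3, -0.0, 0.4]
gripper_width: 64.1
time_s: 13.35
ee_pos: [465.7, 201.9, 9.0]
ee_rot: [180.0, 0.1, 162.5]
force: [-0.6, -2.2, 0.8]
gripper_width: 16.9
```

```bash
python3 -m creep '{"offset":[[0,0,0],[0,0,0]],"rotation":[[0,0,0],[0,0,0]]}'; python3 -m creep '{"offset":[[0,0,0],[0,0,0]],"rotation":[[0,0,0],[0,0,0]]}'
```

```text
time_s: 13.6
ee_pos: [465.6, 201.8, 9.0]
ee_rot: [180.0, 0.1, 162.5]
force: [-1.1, -1.4, 1.8]
gripper_width: 13.1
time_s: 13.85
ee_pos: [465.7, 201.8, 9.0]
ee_rot: [180.0, 0.1, 162.5]
force: [-0.1, -2.4, 1.6]
gripper_width: 13.4
```

```bash
python3 -m creep '{"offset":[[0,0,0],[0,0,0],[0.002,0,0.003],[0,0,0]],"rotation":[[0,0,0],[0,0,0],[0,0,0],[0,0,0]]}' 0.7; python3 -m creep '{"offset":[[0,0,0],[0,0,0],[0,0,0],[0,0,0],[0,0,0]],"rotation":[[0,0,0],[0,0,0],[0,0,0],[0,0,0],[0,0,0]]}' 1 40; python3 -m creep '{"offset":[[0,0,-0.010],[0,0,-0.050],[0,0,-0.050],[0,0,-0.030],[0,0,0]],"rotation":[[0,0,0],[0,0,0],[0,0,0],[0,0,0],[0,0,0]]}';python3 look.py w7;python3 - <<'E'
from h import *
im=grab_frame("side");cv2.imwrite("pics/s7.png",cv2.resize(im[100:240,150:350,::-1],None,fx=3.5,fy=3.5,interpolation=2))
plan(tw(T0,[-63,0,150]),92.1,0)
E
```

```text
time_s: 14.35
ee_pos: [463.5, 202.6, 5.7]
ee_rot: [180.0, 0.1, 162.5]
force: [-0.8, 0.4, -0.3]
gripper_width: 27.6
time_s: 14.98
ee_pos: [464.0, 202.7, 6.0]
ee_rot: [179.9, 0.1, 162.5]
force: [-0.3, 0.3, -1.1]
gripper_width: 13.0
time_s: 15.6
ee_pos: [465.0, 203.1, 148.7]
ee_rot: [179.7, 0.4, 162.5]
force: [-0.5, -0.3, -1.7]
gripper_width: 13.3
15.6 [465.  203.1 148.7] [179.7   0.4 162.5]
now [462.8 202.2 145.4] [1.800e+02 1.000e-01 1.625e+02] n 8 t 15.7
zaxis [ 0.  0. -1.]
[-0.0142, -0.0373, -0.0006] [0.01, 0.01, 8.8]
[-0.0197, -0.0347, -0.0006] [0.01, 0.01, 8.8]
[-0.0248, -0.0312, -0.0006] [0.01, 0.01, 8.8]
[-0.0293, -0.0271, -0.0006] [0.01, 0.01, 8.8]
[-0.0331, -0.0223, -0.0006] [0.01, 0.01, 8.8]
[-0.0361, -0.0169, -0.0006] [0.01, 0.01, 8.8]
[-0.0383, -0.0112, -0.0006] [0.01, 0.01, 8.8]
[-0.0395, -0.0052, -0.0006] [0.01, 0.01, 8.8]
```

View pics/w7.png

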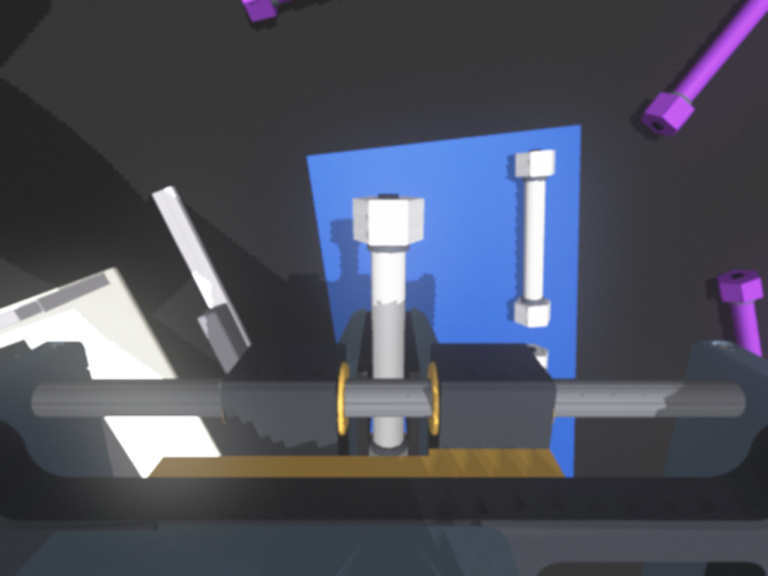

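View pics/s7.png

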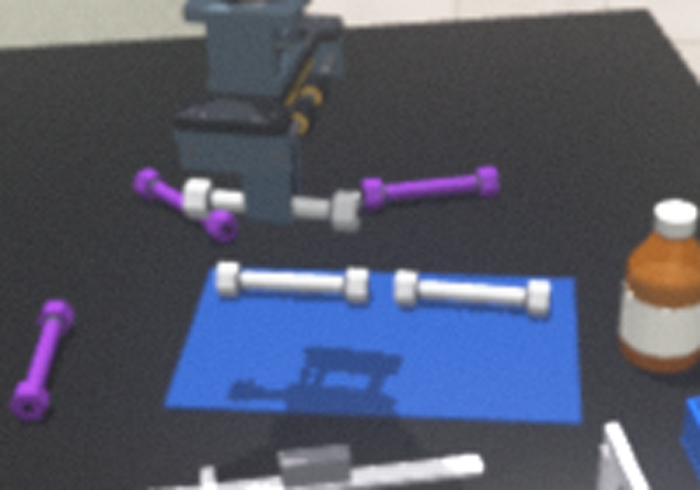

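```bash
python3 -m creep '{"offset":[[-0.016,-0.036,-0.001],[-0.022,-0.033,-0.001],[-0.027,-0.030,-0.001],[-0.031,-0.025,-0.001],[-0.035,-0.020,-0.001]],"rotation":[[0,0,8.8],[0,0,8.8],[0,0,8.8],[0,0,8.8],[0,0,8.8]]}';python3 - <<'E'
from h import *
plan(tw(T0,[-21,0,150]),92.1,0)
E
```

```text
time_s: 16.32
ee_pos: [486.9, 3.3, 148.9]
ee_rot: [-179.9, -0.1, 118.2]
force: [-0.1, 0.7, 0.5]
gripper_width: 13.2
now [486.9   3.3 148.9] [-1.799e+02 -1.000e-01  1.182e+02] n 3 t 16.32
zaxis [ 0.  0. -1.]
[-0.0405, -0.0078, -0.0004] [-0.03, -0.02, 8.7]
[-0.0412, -0.0016, -0.0004] [-0.03, -0.02, 8.7]
[-0.041, 0.0046, -0.0004] [-0.03, -0.02, 8.7]
```

```bash
python3 -m creep '{"offset":[[-0.040,-0.008,0],[-0.041,-0.002,0],[-0.041,0.005,0],[0,0,0],[0,0,0]],"rotation":[[0,0,8.7],[0,0,8.7],[0,0,8.7],[0,0,0],[0,0,0]]}';python3 look.py w8; python3 - <<'E'
from h import *
plan(tw(T0,[-21,0,60]),92.1,0)
E
```

```text
time_s: 16.95
ee_pos: [523.8, -112.4, 149.3]
ee_rot: [-179.9, -0.1, 92.4]
force: [-0.9, -0.9, -1.2]
gripper_width: 13.2
16.95 [ 523.8 -112.4  149.3] [-1.799e+02 -1.000e-01  9.240e+01]
now [ 523.9 -112.1  149.8] [-1.80e+02 -1.00e-01  9.25e+01] n 2 t 17.0
zaxis [ 0.  0. -1.]
[-0.0014, -0.0002, 0.0449] [-0.02, -0.04, 0.18]
[-0.0014, -0.0003, 0.0449] [-0.02, -0.04, 0.18]
```

View pics/w8.png

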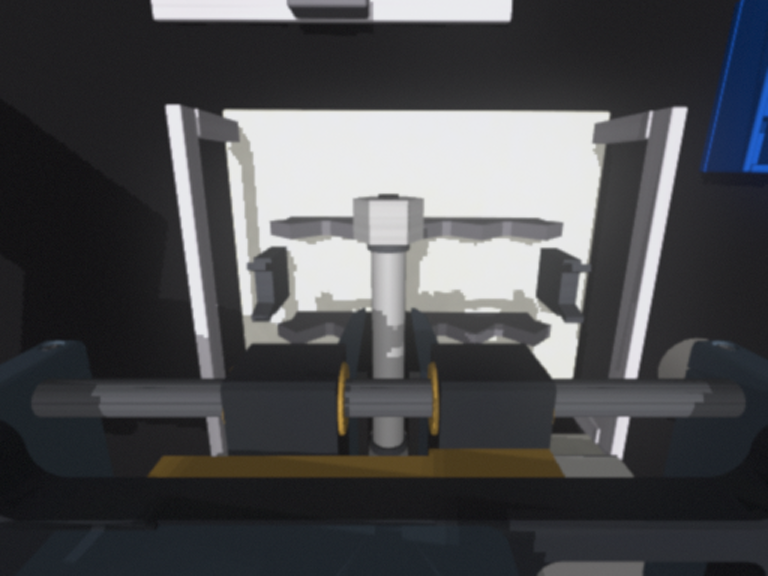

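```bash
cat > hand.py <<'E'
import sys
from h import *
# column in hand: estimate tool-x offset of centre from far junction; fit with tube z above tip
d=np.load(sys.argv[1]+".npz");p={k:d[k] for k in("mtx","R","t")}
s=env.state(); R=Ro.from_euler("xyz",s["ee_rot"],degrees=True)
for off in(-4,-2,0,2,4):
    P=[R.apply([48+off,0,-8])+s["ee_pos"]+[0,0,7], R.apply([64+off,0,-8])+s["ee_pos"]+[0,0,14], R.apply([-48+off,0,-8])+s["ee_pos"]+[0,0,7]]
    print(off,(proj("w",P,p)*1.5).round(0).tolist())
E
python3 hand.py w8
```

```text
-4 [[387.0, 255.0], [387.0, 215.0], [387.0, 466.0]]
-2 [[387.0, 250.0], [387.0, 210.0], [387.0, 462.0]]
0 [[387.0, 245.0], [387.0, 204.0], [387.0, 458.0]]
2 [[387.0, 240.0], [387.0, 198.0], [387.0, 454.0]]
4 [[387.0, 235.0], [387.0, 192.0], [387.0, 450.0]]
```

```bash
python3 -m creep '{"offset":[[-0.002,0,0.035],[0,0,0.035],[0,0,0.015],[0,0,0]],"rotation":[[0,0,0.2],[0,0,0],[0,0,0],[0,0,0]]}';python3 - <<'E'
from h import *
plan(tw(T0,[-21,0,33]),92.1,0,1)
E
```

```text
time_s: 17.5
ee_pos: [524.8, -114.1, 65.4]
ee_rot: [180.0, -0.1, 92.3]
force: [0.1, 0.9, -0.7]
gripper_width: 12.9
now [ 524.8 -114.1   65.4] [ 1.80e+02 -1.00e-01  9.23e+01] n 1 t 17.5
zaxis [ 0.  0. -1.]
[-0.0006, -0.0013, 0.0324] [0.02, -0.05, 0.17]
```

```bash
python3 -m creep '{"offset":[[-0.001,-0.001,0.015],[0,0,0.012],[0,0,0]],"rotation":[[0,0,0.2],[0,0,0],[0,0,0]]}';python3 -m creep '{"offset":[[0,0,0.003],[0,0,0]],"rotation":[[0,0,0],[0,0,0]]}';
```

```text
time_s: 17.88
ee_pos: [523.7, -115.8, 38.2]
ee_rot: [180.0, -0.0, 92.0]
force: [-0.6, 0.2, -1.4]
gripper_width: 13.0
time_s: 18.12
ee_pos: [524.6, -116.0, 36.2]
ee_rot: [179.8, -0.0, 92.0]
force: [0.2, 0.2, -1.4]
gripper_width: 13.3
```

```bash
python3 -m creep '{"offset":[[0.001,0,0.003],[0,0,0]],"rotation":[[0,0,0],[0,0,0]]}';python3 -m creep '{"offset":[[0,0,0.002],[0,0,0]],"rotation":[[0,0,0],[0,0,0]]}'; python3 look.py w9
```

```text
time_s: 18.38
ee_pos: [524.4, -115.4, 34.1]
ee_rot: [179.8, 0.0, 92.0]
force: [-2.5, -1.6, 4.9]
gripper_width: 13.2
time_s: 18.62
ee_pos: [524.4, -115.4, 33.8]
ee_rot: [179.8, 0.0, 92.0]
force: [-5.6, -0.3, 17.3]
gripper_width: 13.0
18.625 [ 524.4 -115.4   33.8] [179.8   0.   92. ]
```

View pics/w9.png

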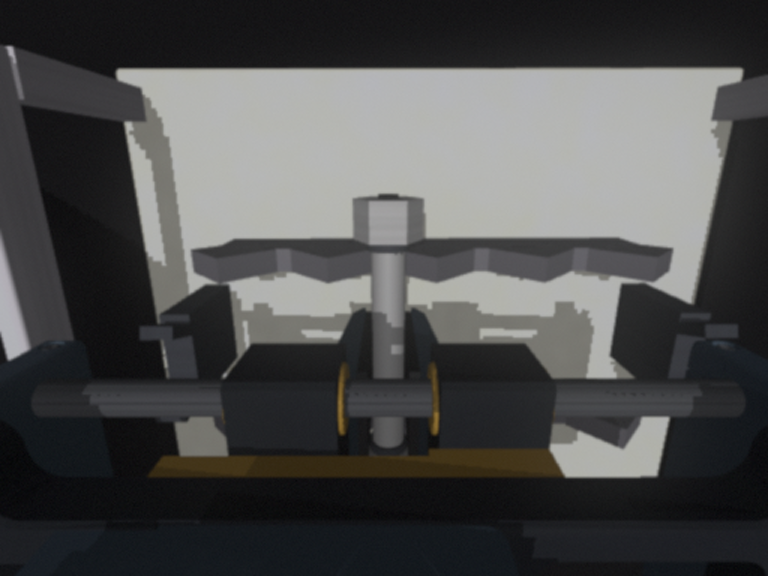

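```bash
python3 -m creep '{"offset":[[0,0,-0.002],[0,0,0],[0,0,0],[0,0,0]],"rotation":[[0,0,0],[0,0,0],[0,0,0],[0,0,0]]}' 0.72;python3 -m creep '{"offset":[[0,0,-0.030],[0,0,-0.050],[0,0,-0.050],[0,0,0]],"rotation":[[0,0,0],[0,0,0],[0,0,0],[0,0,0]]}'; python3 look.py w10
python3 - <<'E'
from h import *
a=grab_frame("scene");cv2.imwrite("pics/c10.png",cv2.resize(a[130:250,230:380,::-1],None,fx=5,fy=5,interpolation=cv2.INTER_CUBIC))
# next view pose for T1: centre shifted -50 along tool x
plan([478.1+52,313.8-12,160],167.4,0)
E
```

```text
time_s: 19.18
ee_pos: [524.4, -114.9, 32.8]
ee_rot: [179.9, -0.0, 92.0]
force: [0.2, 0.2, -0.3]
gripper_width: 25.7
time_s: 19.68
ee_pos: [526.8, -115.6, 167.0]
ee_rot: [179.4, 0.1, 92.0]
force: [-0.4, 0.2, 0.3]
gripper_width: 25.3
19.675 [ 526.8 -115.6  167. ] [1.794e+02 1.000e-01 9.200e+01]
now [ 523.9 -114.9  162.9] [179.9  -0.   92. ] n 9 t 19.77
zaxis [ 0.  0. -1.]
[0.0462, 0.0023, 0.0003] [0.01, 0.01, -8.38]
[0.0454, 0.009, 0.0003] [0.01, 0.01, -8.38]
[0.0436, 0.0155, 0.0003] [0.01, 0.01, -8.38]
[0.0409, 0.0217, 0.0003] [0.01, 0.01, -8.38]
[0.0373, 0.0275, 0.0003] [0.01, 0.01, -8.38]
[0.0329, 0.0326, 0.0003] [0.01, 0.01, -8.38]
[0.0278, 0.037, 0.0003] [0.01, 0.01, -8.38]
[0.0221, 0.0407, 0.0003] [0.01, 0.01, -8.38]
[0.0159, 0.0435, 0.0003] [0.01, 0.01, -8.38]
```

View pics/w10.png

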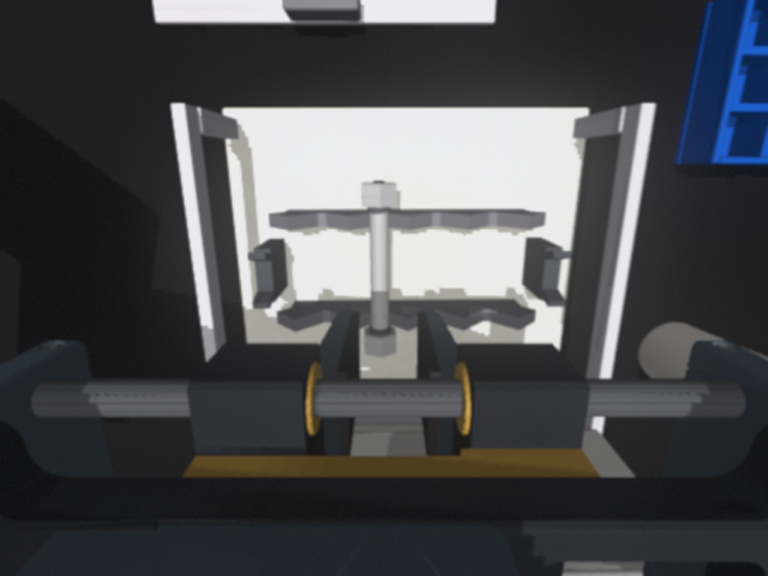

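View pics/c10.png

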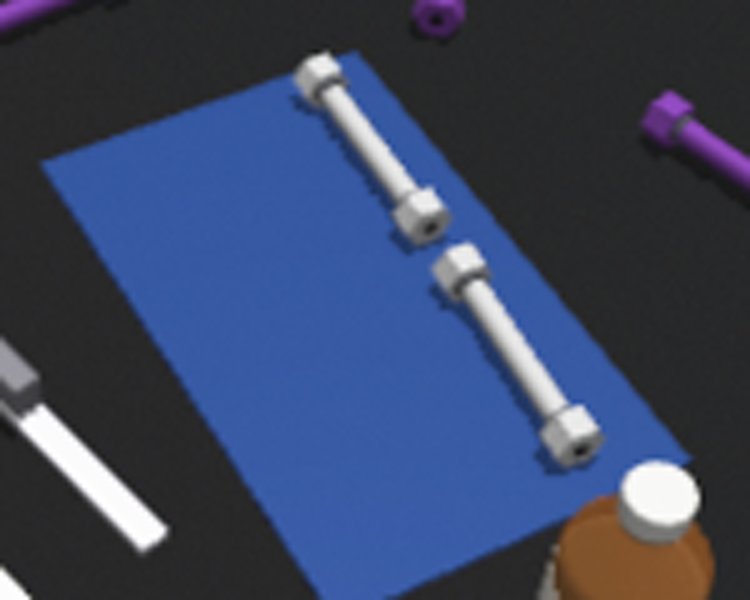

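```bash
python3 -m creep '{"offset":[[0.046,0.008,0],[0.045,0.015,0],[0.043,0.021,0],[0.041,0.027,0],[0.037,0.032,0]],"rotation":[[0,0,-8.4],[0,0,-8.4],[0,0,-8.4],[0,0,-8.4],[0,0,-8.4]]}';python3 - <<'E'
from h import *
plan([478.1,313.8,130],167.4,0)
E
```

```text
time_s: 20.4
ee_pos: [551.8, 124.6, 160.8]
ee_rot: [-179.9, -0.0, 134.3]
force: [1.4, 0.6, 0.0]
gripper_width: 25.2
now [551.8 124.6 160.8] [-179.9   -0.   134.3] n 5 t 20.4
zaxis [ 0.  0. -1.]
[0.0374, 0.0159, 0.0062] [-0.02, -0.01, -6.63]
[0.0353, 0.0201, 0.0062] [-0.02, -0.01, -6.63]
[0.0328, 0.024, 0.0062] [-0.02, -0.01, -6.63]
[0.0298, 0.0276, 0.0062] [-0.02, -0.01, -6.63]
[0.0264, 0.0309, 0.0062] [-0.02, -0.01, -6.63]
```

```bash
python3 -m creep '{"offset":[[0.037,0.016,0.002],[0.035,0.020,0.002],[0.033,0.024,0.002],[0.028,0.028,0.003],[0.022,0.031,0.003]],"rotation":[[0,0,-6.6],[0,0,-6.6],[0,0,-6.6],[0,0,-6.6],[0,0,-6.6]]}' 0.3;python3 -m creep '{"offset":[[0,0,0],[0,0,0]],"rotation":[[0,0,0],[0,0,0]]}'; python3 look.py w11;  python3 - <<'E'
from h import *
d=np.load("w11.npz");p={k:d[k] for k in("mtx","R","t")}
print((proj("w",[[478.1,313.8,14],[478.1-55,313.8+12.2,14]],p)*1.5).round(0))
plan([478.1,313.8,35],167.4,0)
E
```

```text
time_s: 21.02
ee_pos: [484.9, 311.3, 148.6]
ee_rot: [-179.9, -0.0, 167.2]
force: [-0.2, -0.7, -0.6]
gripper_width: 64.0
time_s: 21.28
ee_pos: [486.0, 309.9, 149.6]
ee_rot: [-179.9, 0.0, 167.0]
force: [0.1, 0.5, -0.6]
gripper_width: 64.3
21.275 [486.  309.9 149.6] [-179.9    0.   167. ]
[[390. 259.]
 [390. 183.]]
now [486.4 309.7 150. ] [-1.799e+02  1.000e-01  1.669e+02] n 3 t 21.32
zaxis [ 0.  0. -1.]
[0.003, 0.0007, 0.0383] [-0.02, 0.02, -0.16]
[0.003, 0.0007, 0.0383] [-0.02, 0.02, -0.16]
[0.003, 0.0007, 0.0383] [-0.02, 0.02, -0.16]
```

View pics/w11.png

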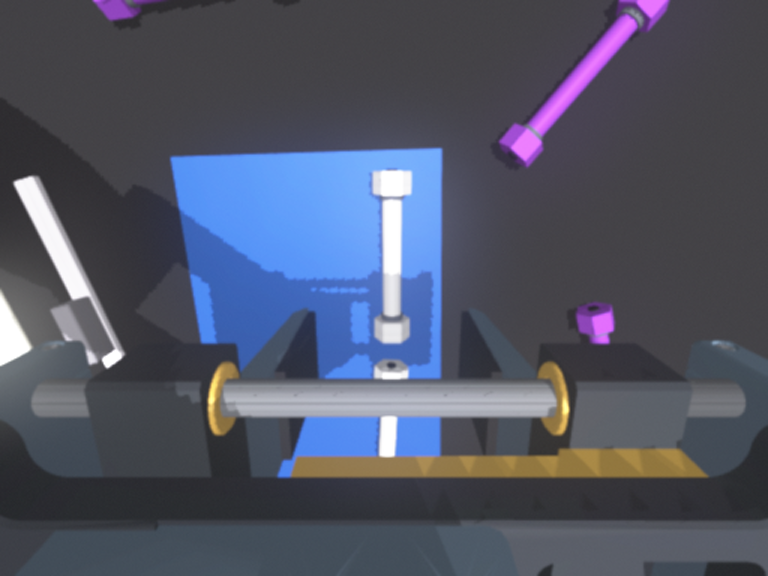

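```bash
python3 -m creep '{"offset":[[0.004,0.001,0.040],[0.004,0.001,0.040],[0.001,0,0.035],[0,0,0.010],[0,0,0]],"rotation":[[0,0,-0.2],[0,0,-0.2],[0,0,0],[0,0,0],[0,0,0]]}';python3 - <<'E'
from h import *
plan([478.1,313.8,6],167.4,0,1)
E
```

```text
time_s: 21.95
ee_pos: [479.0, 314.2, 26.1]
ee_rot: [180.0, 0.1, 167.3]
force: [0.1, 0.6, 0.4]
gripper_width: 63.6
now [479.  314.2  26.1] [1.800e+02 1.000e-01 1.673e+02] n 1 t 21.95
zaxis [ 0.  0. -1.]
[0.0009, -0.0006, 0.0201] [0.03, 0.12, -0.07]
```

```bash
python3 -m creep '{"offset":[[0.001,0,0.015],[0,0,0.005],[0,0,0]],"rotation":[[0,0,0],[0,0,0],[0,0,0]]}';python3 -m creep '{"offset":[[0,0,0],[0,0,0],[0,0,0],[0,0,0],[0,0,0]],"rotation":[[0,0,0],[0,0,0],[0,0,0],[0,0,0],[0,0,0]]}' 1 40;python3 -m creep '{"offset":[[0,0,0],[0,0,0]],"rotation":[[0,0,0],[0,0,0]]}'
```

```text
time_s: 22.32
ee_pos: [477.6, 314.9, 5.9]
ee_rot: [180.0, 0.1, 167.4]
force: [0.6, 0.3, -0.2]
gripper_width: 63.6
time_s: 22.95
ee_pos: [477.7, 315.0, 6.1]
ee_rot: [179.9, 0.1, 167.4]
force: [-0.2, 0.7, 0.7]
gripper_width: 16.7
time_s: 23.2
ee_pos: [477.7, 314.9, 6.1]
ee_rot: [180.0, 0.1, 167.4]
force: [0.8, -0.4, 1.6]
gripper_width: 13.1
```

Gripped. I'll lift it and carry it to groove 3.

```bash
python3 -m creep '{"offset":[[0,0,-0.010],[0,0,-0.050],[0,0,-0.050],[0,0,-0.035]],"rotation":[[0,0,0],[0,0,0],[0,0,0],[0,0,0]]}';python3 - <<'E'
from h import *
plan(tw(T0,[21,0,150]),92.1,0,10)
E
```

```text
time_s: 23.7
ee_pos: [477.8, 315.3, 154.1]
ee_rot: [179.8, 0.3, 167.4]
force: [-0.4, -0.4, -2.3]
gripper_width: 13.1
now [477.8 315.3 154.1] [179.8   0.3 167.4] n 10 t 23.7
zaxis [ 0.  0. -1.]
[-0.0179, -0.0399, 0.0004] [0.03, 0.01, 7.53]
[-0.023, -0.0372, 0.0004] [0.03, 0.01, 7.53]
[-0.0277, -0.0339, 0.0004] [0.03, 0.01, 7.53]
[-0.0319, -0.03, 0.0004] [0.03, 0.01, 7.53]
[-0.0355, -0.0255, 0.0004] [0.03, 0.01, 7.53]
[-0.0386, -0.0207, 0.0004] [0.03, 0.01, 7.53]
[-0.0409, -0.0154, 0.0004] [0.03, 0.01, 7.53]
[-0.0426, -0.0099, 0.0004] [0.03, 0.01, 7.53]
[-0.0435, -0.0043, 0.0004] [0.03, 0.01, 7.53]
[-0.0437, 0.0015, 0.0004] [0.03, 0.01, 7.53]
```

```bash
python3 -m creep '{"offset":[[-0.018,-0.040,0],[-0.023,-0.037,0],[-0.028,-0.034,0],[-0.032,-0.030,0],[-0.036,-0.026,0]],"rotation":[[0,0,7.5],[0,0,7.5],[0,0,7.5],[0,0,7.5],[0,0,7.5]]}';python3 - <<'E'
from h import *
plan(tw(T0,[21,0,150]),92.1,0,5)
E
```

```text
time_s: 24.32
ee_pos: [522.0, 98.4, 151.6]
ee_rot: [179.8, 0.1, 129.7]
force: [0.4, -0.5, -1.0]
gripper_width: 13.2
now [522.   98.4 151.6] [1.798e+02 1.000e-01 1.297e+02] n 5 t 24.32
zaxis [ 0.  0. -1.]
[-0.0381, -0.0203, 0.0003] [0.04, 0.01, 7.51]
[-0.0405, -0.0152, 0.0003] [0.04, 0.01, 7.51]
[-0.0421, -0.0097, 0.0003] [0.04, 0.01, 7.51]
[-0.043, -0.0041, 0.0003] [0.04, 0.01, 7.51]
[-0.0432, 0.0015, 0.0003] [0.04, 0.01, 7.51]
```

```bash
python3 -m creep '{"offset":[[-0.038,-0.020,0],[-0.041,-0.015,0],[-0.042,-0.010,0],[-0.043,-0.004,0],[-0.043,0.001,0]],"rotation":[[0,0,7.5],[0,0,7.5],[0,0,7.5],[0,0,7.5],[0,0,7.5]]}';python3 -m creep '{"offset":[[0,0,0],[0,0,0]],"rotation":[[0,0,0],[0,0,0]]}';python3 look.py w12; python3 hand.py w12; python3 - <<'E'
from h import *
plan(tw(T0,[21,0,65]),92.1,0,3)
E
```

```text
time_s: 24.95
ee_pos: [566.3, -113.0, 151.6]
ee_rot: [179.8, -0.0, 92.1]
force: [1.0, 0.7, -2.1]
gripper_width: 13.2
time_s: 25.2
ee_pos: [565.9, -111.2, 151.2]
ee_rot: [179.9, -0.1, 92.4]
force: [-0.7, 0.6, -2.3]
gripper_width: 13.2
25.2 [ 565.9 -111.2  151.2] [ 1.799e+02 -1.000e-01  9.240e+01]
-4 [[387.0, 255.0], [387.0, 215.0], [387.0, 465.0]]
-2 [[387.0, 250.0], [387.0, 209.0], [387.0, 461.0]]
0 [[387.0, 245.0], [387.0, 204.0], [387.0, 457.0]]
2 [[387.0, 239.0], [387.0, 198.0], [387.0, 453.0]]
4 [[387.0, 234.0], [387.0, 192.0], [387.0, 450.0]]
now [ 565.9 -110.7  151.3] [179.9  -0.   92.5] n 3 t 25.25
zaxis [ 0.  0. -1.]
[-0.0009, -0.0002, 0.0288] [0.04, -0.02, 0.12]
[-0.0008, -0.0002, 0.0288] [0.04, -0.02, 0.12]
[-0.0008, -0.0002, 0.0288] [0.04, -0.02, 0.12]
```

View pics/w12.png

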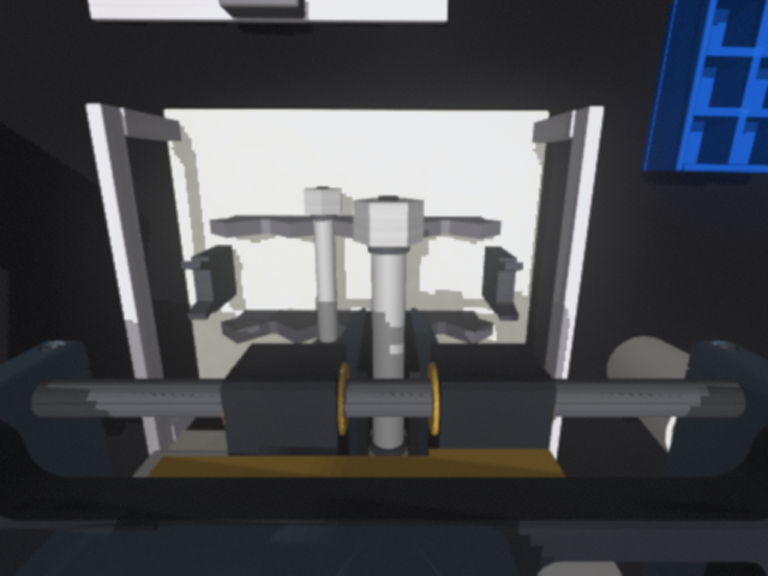

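```bash
python3 -m creep '{"offset":[[-0.003,0,0.035],[0,0,0.035],[0,0,0.015],[0,0,0]],"rotation":[[0,0,0.2],[0,0,0],[0,0,0],[0,0,0]]}';python3 - <<'E'
from h import *
plan(tw(T0,[21,0,35]),92.1,0,1)
E
```

```text
time_s: 25.75
ee_pos: [566.2, -113.7, 65.7]
ee_rot: [180.0, -0.0, 92.3]
force: [0.6, -0.4, -1.6]
gripper_width: 13.3
now [ 566.2 -113.7   65.7] [180.   -0.   92.3] n 1 t 25.75
zaxis [ 0.  0. -1.]
[0.0005, -0.0007, 0.0307] [0.05, -0.05, 0.17]
```

```bash
python3 -m creep '{"offset":[[0.001,-0.001,0.015],[0,0,0.013],[0,0,0]],"rotation":[[0,0,0.2],[0,0,0],[0,0,0]]}';python3 -m creep '{"offset":[[0,0,0.003],[0,0,0]],"rotation":[[0,0,0],[0,0,0]]}';python3 -m creep '{"offset":[[0,0,0.002],[0,0,0]],"rotation":[[0,0,0],[0,0,0]]}'
```

```text
time_s: 26.12
ee_pos: [564.8, -113.4, 37.1]
ee_rot: [180.0, -0.0, 92.0]
force: [-0.4, 0.3, -1.4]
gripper_width: 13.2
time_s: 26.38
ee_pos: [565.8, -113.7, 35.3]
ee_rot: [179.8, -0.0, 92.0]
force: [-0.4, -0.1, -2.2]
gripper_width: 13.1
time_s: 26.62
ee_pos: [565.7, -113.7, 33.6]
ee_rot: [179.8, 0.0, 92.0]
force: [-0.7, -0.8, 0.9]
gripper_width: 12.8
```

```bash
python3 -m creep '{"offset":[[0,0,0.002],[0,0,0]],"rotation":[[0,0,0],[0,0,0]]}'; python3 -m creep '{"offset":[[0,0,-0.001],[0,0,0],[0,0,0],[0,0,0]],"rotation":[[0,0,0],[0,0,0],[0,0,0],[0,0,0]]}' 0.72;python3 -m creep '{"offset":[[0,0,-0.030],[0,0,-0.050],[0,0,-0.050],[0,0,0]],"rotation":[[0,0,0],[0,0,0],[0,0,0],[0,0,0]]}'; python3 look.py w13
python3 - <<'E'
from h import *
a=grab_frame("scene");cv2.imwrite("pics/c13.png",cv2.resize(a[130:250,230:380,::-1],None,fx=5,fy=5,interpolation=cv2.INTER_CUBIC))
plan([627.7,276.1,150],164.25,0)
E
```

```text
time_s: 26.88
ee_pos: [565.8, -113.8, 33.4]
ee_rot: [179.8, 0.0, 92.0]
force: [-5.4, -0.4, 14.2]
gripper_width: 13.0
time_s: 27.38
ee_pos: [565.6, -113.6, 31.9]
ee_rot: [179.9, -0.0, 92.0]
force: [-0.2, -0.0, -0.2]
gripper_width: 25.5
time_s: 27.88
ee_pos: [568.1, -114.2, 166.5]
ee_rot: [179.3, 0.1, 92.0]
force: [0.5, 0.2, 0.3]
gripper_width: 25.6
27.875 [ 568.1 -114.2  166.5] [1.793e+02 1.000e-01 9.200e+01]
now [ 565.1 -113.6  162. ] [179.9  -0.   92. ] n 8 t 27.98
zaxis [ 0.  0. -1.]
[0.0484, 0.0095, 0.0015] [0.02, 0.01, -9.03]
[0.0463, 0.017, 0.0015] [0.02, 0.01, -9.03]
[0.0431, 0.0241, 0.0015] [0.02, 0.01, -9.03]
[0.0388, 0.0305, 0.0015] [0.02, 0.01, -9.03]
[0.0335, 0.0362, 0.0015] [0.02, 0.01, -9.03]
[0.0274, 0.041, 0.0015] [0.02, 0.01, -9.03]
[0.0206, 0.0448, 0.0015] [0.02, 0.01, -9.03]
[0.0133, 0.0475, 0.0015] [0.02, 0.01, -9.03]
```

View pics/w13.png

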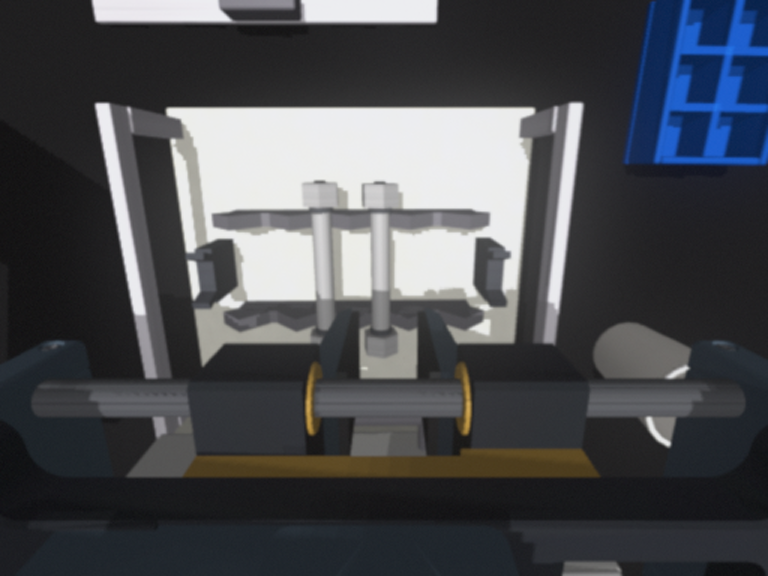

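View pics/c13.png

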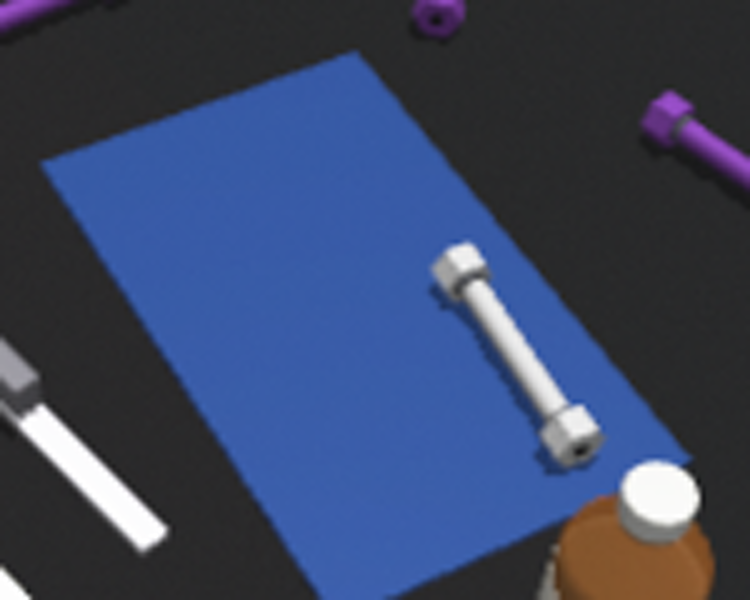

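```bash
python3 -m creep '{"offset":[[0.048,0.010,0.001],[0.046,0.017,0.001],[0.043,0.024,0.001],[0.039,0.031,0.001],[0.034,0.036,0.001]],"rotation":[[0,0,-9],[0,0,-9],[0,0,-9],[0,0,-9],[0,0,-9]]}';python3 - <<'E'
from h import *
q=least_squares(lambda X:np.r_[proj("scene",X)-(361,230),proj("side",X)-(343,162)],[720,200,130]).x;print("bottle cap",q)
plan([627.7,276.1,150],164.25,0)
E
```

```text
time_s: 28.6
ee_pos: [604.1, 131.1, 154.8]
ee_rot: [-179.9, -0.0, 137.3]
force: [0.7, 0.4, -0.4]
gripper_width: 25.4
bottle cap [767.28782639 193.54583167 123.91685356]
now [604.1 131.1 154.8] [-179.9   -0.   137.3] n 3 t 28.6
zaxis [ 0.  0. -1.]
[0.027, 0.0409, 0.0016] [-0.03, -0.02, -8.99]
[0.0203, 0.0446, 0.0016] [-0.03, -0.02, -8.99]
[0.0131, 0.0472, 0.0016] [-0.03, -0.02, -8.99]
```

```bash
python3 -m creep '{"offset":[[0.027,0.041,0.001],[0.020,0.045,0.001],[0.008,0.047,0.001],[0,0,0],[0,0,0]],"rotation":[[0,0,-9],[0,0,-9],[0,0,-9],[0,0,0],[0,0,0]]}' 0.3; python3 look.py w14;  python3 - <<'E'
from h import *
d=np.load("w14.npz");p={k:d[k] for k in("mtx","R","t")}
print((proj("w",[[627.7,276.1,14],[627.7-54,276.1+15.2,14]],p)*1.5).round(0))
plan([627.7,276.1,30],164.25,0)
E
```

```text
time_s: 29.22
ee_pos: [633.5, 271.8, 152.3]
ee_rot: [-179.9, -0.0, 164.0]
force: [0.2, -0.5, -0.5]
gripper_width: 63.6
29.225 [633.5 271.8 152.3] [-179.9   -0.   164. ]
[[391. 261.]
 [391. 186.]]
now [633.7 271.4 153. ] [-179.9    0.   163.9] n 3 t 29.27
zaxis [ 0.  0. -1.]
[0.0024, 0.001, 0.041] [-0.03, 0.0, -0.11]
[0.0024, 0.001, 0.041] [-0.03, 0.0, -0.11]
[0.0024, 0.001, 0.041] [-0.03, 0.0, -0.11]
```

View pics/w14.png

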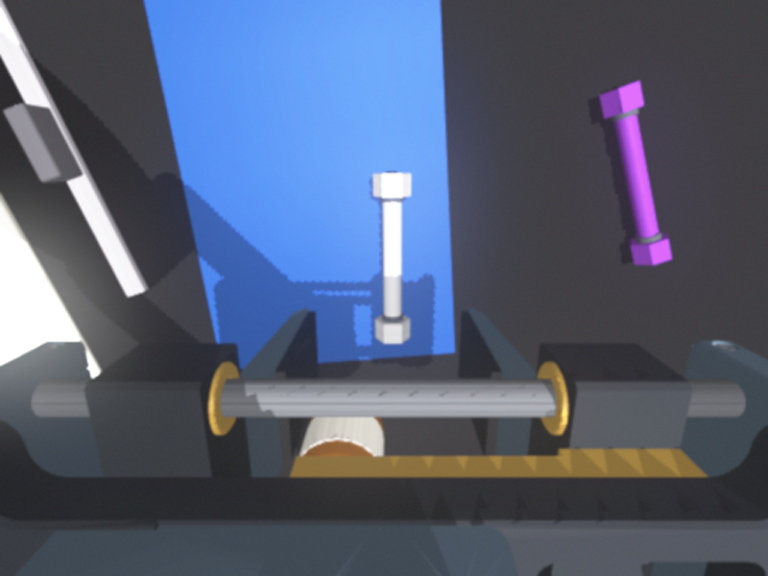

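The predicted column position matches the image: centre (391,261), far fitting (391,186). Descending.

```bash
python3 -m creep '{"offset":[[0.004,0.001,0.042],[0.003,0.001,0.042],[0.001,0,0.035],[0,0,0.009],[0,0,0]],"rotation":[[0,0,-0.2],[0,0,-0.1],[0,0,0],[0,0,0],[0,0,0]]}';python3 - <<'E'
from h import *
plan([627.7,276.1,6],164.25,0,1)
E
```

```text
time_s: 29.9
ee_pos: [628.0, 276.0, 26.8]
ee_rot: [180.0, 0.1, 164.2]
force: [-0.2, 0.1, 0.6]
gripper_width: 63.9
now [628.  276.   26.8] [1.800e+02 1.000e-01 1.642e+02] n 1 t 29.9
zaxis [ 0.  0. -1.]
[0.0003, 0.0, 0.0208] [0.05, 0.13, -0.03]
```

```bash
python3 -m creep '{"offset":[[0,0,0.015],[0,0,0.006],[0,0,0]],"rotation":[[0,0,0],[0,0,0],[0,0,0]]}';python3 -m creep '{"offset":[[0,0,0],[0,0,0],[0,0,0],[0,0,0],[0,0,0]],"rotation":[[0,0,0],[0,0,0],[0,0,0],[0,0,0],[0,0,0]]}' 1 40;python3 -m creep '{"offset":[[0,0,0],[0,0,0]],"rotation":[[0,0,0],[0,0,0]]}';  python3 -m creep '{"offset":[[0,0,-0.010],[0,0,-0.050],[0,0,-0.050],[0,0,-0.035]],"rotation":[[0,0,0],[0,0,0],[0,0,0],[0,0,0]]}';python3 - <<'E'
from h import *
plan(tw(T0,[63,0,150]),92.1,0,8)
E
```

```text
time_s: 30.28
ee_pos: [627.5, 276.7, 5.1]
ee_rot: [180.0, 0.1, 164.3]
force: [0.2, -0.3, -0.5]
gripper_width: 63.7
time_s: 30.9
ee_pos: [627.8, 276.8, 5.5]
ee_rot: [179.9, 0.1, 164.3]
force: [0.3, 0.1, -0.2]
gripper_width: 16.5
time_s: 31.15
ee_pos: [627.8, 276.8, 5.5]
ee_rot: [179.9, 0.1, 164.3]
force: [-0.1, 0.0, 0.1]
gripper_width: 13.3
time_s: 31.65
ee_pos: [628.0, 277.1, 153.7]
ee_rot: [179.8, 0.3, 164.3]
force: [0.3, 0.7, -2.2]
gripper_width: 12.9
now [628.  277.1 153.7] [179.8   0.3 164.3] n 8 t 31.65
zaxis [ 0.  0. -1.]
[-0.0107, -0.0475, 0.0004] [0.04, 0.02, 9.02]
[-0.018, -0.0452, 0.0004] [0.04, 0.02, 9.02]
[-0.0249, -0.0418, 0.0004] [0.04, 0.02, 9.02]
[-0.0311, -0.0374, 0.0004] [0.04, 0.02, 9.02]
[-0.0366, -0.0321, 0.0005] [0.04, 0.02, 9.02]
[-0.0412, -0.0259, 0.0005] [0.04, 0.02, 9.02]
[-0.0447, -0.0191, 0.0005] [0.04, 0.02, 9.02]
[-0.0472, -0.0119, 0.0005] [0.04, 0.02, 9.02]
```

```bash
python3 -m creep '{"offset":[[-0.011,-0.047,0],[-0.018,-0.045,0],[-0.025,-0.042,0],[-0.031,-0.037,0],[-0.037,-0.032,0]],"rotation":[[0,0,9],[0,0,9],[0,0,9],[0,0,9],[0,0,9]]}';python3 - <<'E'
from h import *
plan(tw(T0,[63,0,150]),92.1,0,3)
E
```

```text
time_s: 32.28
ee_pos: [615.5, 32.8, 150.9]
ee_rot: [179.8, 0.1, 119.0]
force: [0.4, 0.3, -1.4]
gripper_width: 13.1
now [615.5  32.8 150.9] [1.798e+02 1.000e-01 1.190e+02] n 3 t 32.27
zaxis [ 0.  0. -1.]
[-0.0408, -0.0257, 0.0003] [0.06, 0.01, 8.97]
[-0.0443, -0.019, 0.0003] [0.06, 0.01, 8.97]
[-0.0467, -0.0119, 0.0003] [0.06, 0.01, 8.97]
```

```bash
python3 -m creep '{"offset":[[-0.041,-0.026,0],[-0.044,-0.019,0],[-0.049,-0.012,0],[0,0,0],[0,0,0]],"rotation":[[0,0,9],[0,0,9],[0,0,9],[0,0,0],[0,0,0]]}';python3 look.py w15; python3 - <<'E'
from h import *
plan(tw(T0,[63,0,65]),92.1,0,2)
E
```

```text
time_s: 32.9
ee_pos: [608.3, -112.2, 150.5]
ee_rot: [179.9, -0.1, 92.3]
force: [1.0, 1.1, -1.6]
gripper_width: 12.9
32.9 [ 608.3 -112.2  150.5] [ 1.799e+02 -1.000e-01  9.230e+01]
now [ 608.4 -111.6  150.4] [179.9  -0.   92.4] n 2 t 32.95
zaxis [ 0.  0. -1.]
[-0.0, -0.0006, 0.0427] [0.07, -0.02, 0.13]
[-0.0, -0.0005, 0.0427] [0.07, -0.02, 0.13]
```

View pics/w15.png

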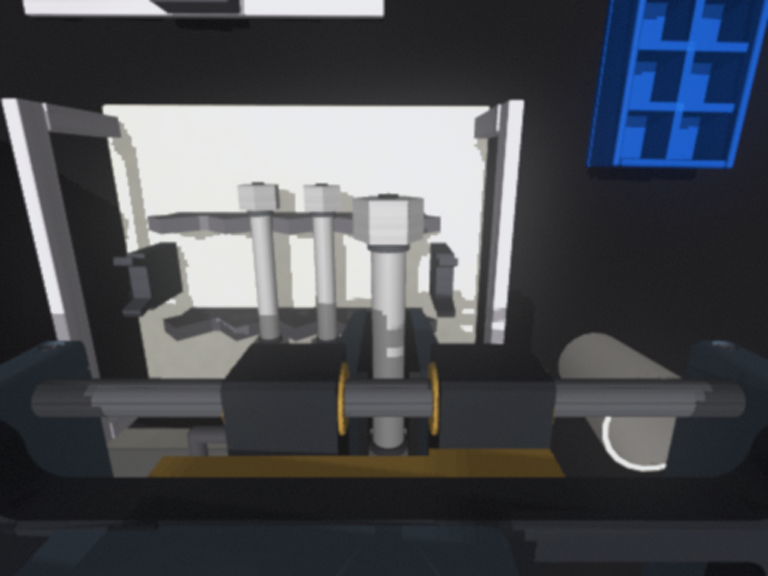

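```bash
python3 -m creep '{"offset":[[-0.001,-0.001,0.035],[0,0,0.035],[0,0,0.015],[0,0,0]],"rotation":[[0,0,0.2],[0,0,0],[0,0,0],[0,0,0]]}';python3 - <<'E'
from h import *
plan(tw(T0,[63,0,36]),92.1,0,1)
E
```

```text
time_s: 33.45
ee_pos: [607.4, -112.5, 64.6]
ee_rot: [180.0, -0.0, 92.2]
force: [0.1, -0.7, -1.3]
gripper_width: 12.9
now [ 607.4 -112.5   64.6] [180.   -0.   92.2] n 1 t 33.45
zaxis [ 0.  0. -1.]
[0.0008, 0.0001, 0.0286] [0.04, -0.04, 0.08]
```

```bash
python3 -m creep '{"offset":[[0.001,0,0.015],[0,0,0.013],[0,0,0]],"rotation":[[0,0,0.1],[0,0,0],[0,0,0]]}';python3 -m creep '{"offset":[[0,0,0.003],[0,0,0]],"rotation":[[0,0,0],[0,0,0]]}';python3 -m creep '{"offset":[[0,0,0.002],[0,0,0]],"rotation":[[0,0,0],[0,0,0]]}'
```

```text
time_s: 33.83
ee_pos: [606.9, -112.3, 36.1]
ee_rot: [180.0, -0.0, 92.0]
force: [-0.2, 0.1, -0.7]
gripper_width: 13.2
time_s: 34.08
ee_pos: [607.9, -112.6, 34.4]
ee_rot: [179.8, -0.0, 92.0]
force: [0.2, 0.4, -2.0]
gripper_width: 12.9
time_s: 34.33
ee_pos: [607.8, -112.7, 33.0]
ee_rot: [179.8, 0.0, 92.0]
force: [-1.9, -1.4, 3.2]
gripper_width: 13.5
```

```bash
python3 -m creep '{"offset":[[0,0,0.001],[0,0,0]],"rotation":[[0,0,0],[0,0,0]]}'; python3 -m creep '{"offset":[[0,0,0],[0,0,0],[0,0,0],[0,0,0]],"rotation":[[0,0,0],[0,0,0],[0,0,0],[0,0,0]]}' 0.72;python3 -m creep '{"offset":[[0,0,-0.030],[0,0,-0.050],[0,0,-0.050],[0,0,-0.010],[0,0,0]],"rotation":[[0,0,0],[0,0,0],[0,0,0],[0,0,0],[0,0,0]]}'; python3 look.py w16
python3 - <<'E'
from h import *
a=grab_frame("scene");cv2.imwrite("pics/c16.png",cv2.resize(a[100:350,70:380,::-1],None,fx=2.4,fy=2.4,interpolation=cv2.INTER_CUBIC))
E
```

```text
time_s: 34.58
ee_pos: [607.8, -112.7, 32.9]
ee_rot: [179.8, 0.0, 92.0]
force: [-4.2, -0.1, 8.4]
gripper_width: 12.9
time_s: 35.08
ee_pos: [607.8, -112.4, 31.1]
ee_rot: [179.9, -0.0, 92.0]
force: [-0.7, 0.2, -0.1]
gripper_width: 25.6
time_s: 35.7
ee_pos: [607.4, -112.5, 171.4]
ee_rot: [179.8, -0.0, 92.0]
force: [-0.2, -0.5, -0.4]
gripper_width: 26.1
35.7 [ 607.4 -112.5  171.4] [179.8  -0.   92. ]
```

View pics/w16.png

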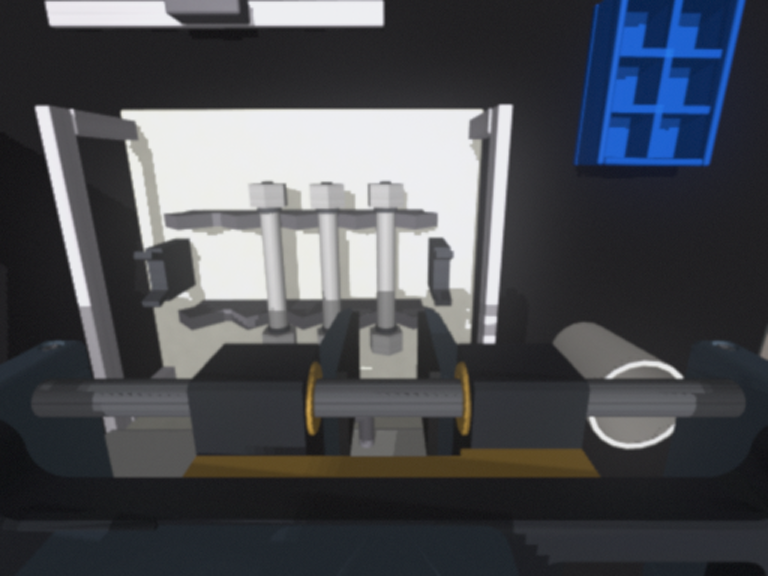

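View pics/c16.png

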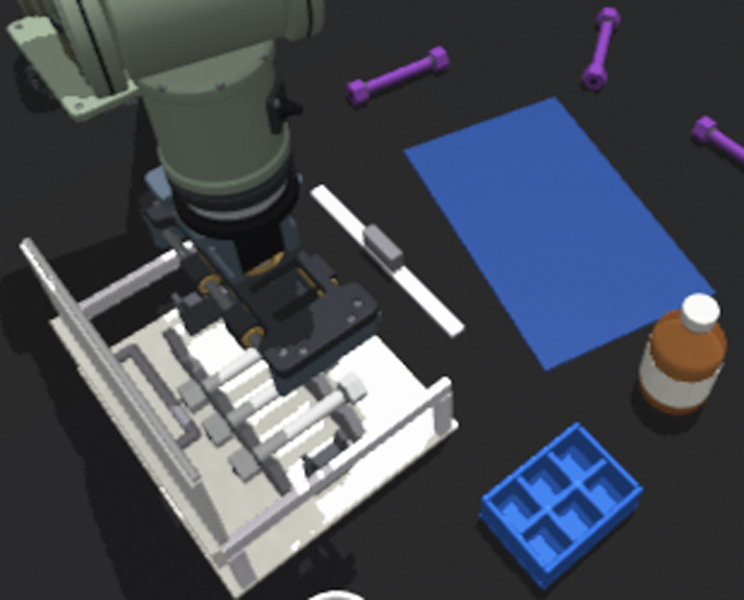

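```bash
python3 -m creep '{"offset":[[0.035,-0.040,0.002],[0.035,-0.040,0.002],[0.032,-0.040,0.003],[0.030,-0.012,0.003],[0,0,0]],"rotation":[[0,0,0],[0,0,0],[0,0,0],[0,0,0],[0,0,0]]}' 0;python3 -m creep '{"offset":[[0,0,0],[0,0,0]],"rotation":[[0,0,0],[0,0,0]]}'; python3 look.py w17
```

```text
time_s: 36.42
ee_pos: [468.8, 16.0, 159.4]
ee_rot: [-179.9, -0.0, 92.2]
force: [0.6, -1.0, -0.8]
gripper_width: 72.4
time_s: 36.67
ee_pos: [471.5, 14.0, 160.5]
ee_rot: [179.9, 0.0, 91.9]
force: [-0.3, -0.5, -0.4]
gripper_width: 90.4
36.675 [471.5  14.  160.5] [179.9   0.   91.9]
```

View pics/w17.png

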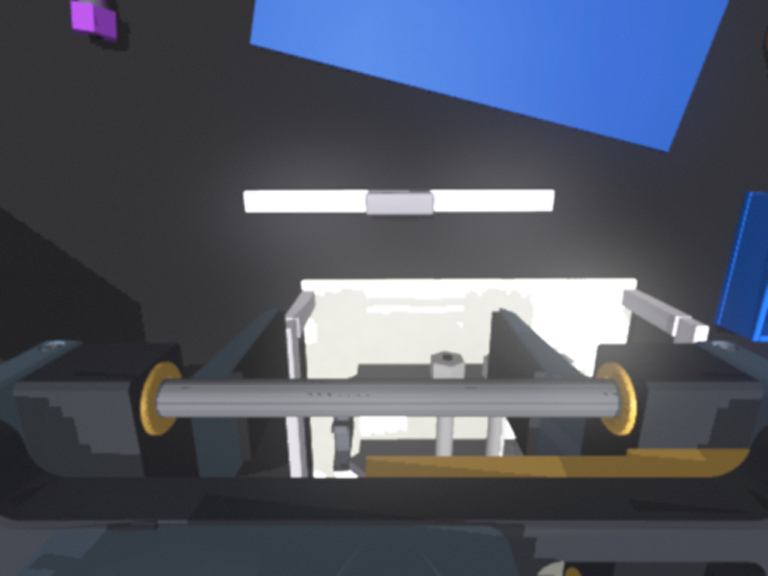

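```bash
python3 - <<'E'
from h import *
d=np.load("w17.npz");p={k:d[k] for k in("mtx","R","t")}
B=[((244,191),(-120,8,6)),((554,190),(120,8,6)),((245,213),(-120,-8,6)),((554,212),(120,-8,6)),((366,215),(-25,-8,30)),((433,215),(25,-8,30)),((366,193),(-25,8,30)),((433,193),(25,8,30))]
f=lambda q:np.array([proj("w",tw(q,X),p)*1.5-uv for uv,X in B])
q=least_squares(lambda q:f(q).ravel(),[478,65,.03],x_scale=[100,100,1]).x; print(q.round(2),np.degrees(q[2]),f(q).round(1).tolist())
plan([q[0],q[1],50],np.degrees(q[2])+90,0,4)
E
```

```text
[4.7931e+02 6.5090e+01 4.0000e-02] 2.123441043376576 [[-0.8, 0.4], [0.5, 0.4], [0.2, -0.6], [-1.7, -0.7], [-0.6, 0.5], [1.3, 0.3], [-1.0, -0.0], [1.9, -0.3]]
now [471.5  14.  160.6] [179.9  -0.   91.9] n 4 t 36.73
zaxis [ 0.  0. -1.]
[0.0127, 0.0023, 0.0277] [0.03, -0.0, -0.05]
[0.0127, 0.0024, 0.0277] [0.03, -0.0, -0.05]
[0.0127, 0.0024, 0.0277] [0.03, -0.0, -0.05]
[0.0127, 0.0024, 0.0277] [0.03, -0.0, -0.05]
```

```bash
python3 -m creep '{"offset":[[0.016,0.003,0.030],[0.017,0.003,0.030],[0.018,0.003,0.030],[0,0,0.025],[0,0,0]],"rotation":[[0,0,0],[0,0,-0.1],[0,0,-0.1],[0,0,0],[0,0,0]]}';python3 - <<'E'
from h import *
plan([479.3,65.1,13],92.1,0,1)
E
```

```text
time_s: 37.35
ee_pos: [477.3, 65.6, 44.4]
ee_rot: [-179.9, 0.0, 92.2]
force: [0.5, 0.3, -0.1]
gripper_width: 91.1
now [477.3  65.6  44.4] [-179.9    0.    92.2] n 1 t 37.35
zaxis [ 0.  0. -1.]
[-0.0006, 0.002, 0.0314] [-0.11, 0.01, 0.07]
```

```bash
python3 -m creep '{"offset":[[-0.001,0.001,0.018],[0,0,0.013],[0,0,0]],"rotation":[[0,0,0],[0,0,0],[0,0,0]]}';python3 -m creep '{"offset":[[0,0,0],[0,0,0],[0,0,0],[0,0,0],[0,0,0]],"rotation":[[0,0,0],[0,0,0],[0,0,0],[0,0,0],[0,0,0]]}' 1 30;python3 -m creep '{"offset":[[0,0,-0.010],[0,0,-0.050],[0,0,-0.050],[0,0,-0.040],[0,0,0]],"rotation":[[0,0,0],[0,0,0],[0,0,0],[0,0,0],[0,0,0]]}'; python3 - <<'E'
from h import *
plan(tw(T0,[0,0,160]),92.1,0,4)
E
```

```text
time_s: 37.72
ee_pos: [479.3, 64.8, 14.8]
ee_rot: [179.9, -0.0, 92.2]
force: [0.1, 0.1, 0.7]
gripper_width: 91.2
time_s: 38.35
ee_pos: [479.4, 65.2, 15.1]
ee_rot: [179.9, -0.0, 92.2]
force: [-0.2, -0.8, 1.6]
gripper_width: 49.7
time_s: 38.98
ee_pos: [481.3, 65.4, 168.6]
ee_rot: [179.4, -0.0, 92.2]
force: [-0.8, -0.1, -0.9]
gripper_width: 49.5
now [481.3  65.4 168.6] [179.4  -0.   92.2] n 4 t 38.98
zaxis [ 0.  0. -1.]
[-0.0454, 0.0141, 0.0023] [0.15, -0.01, 0.02]
[-0.0454, 0.0141, 0.0022] [0.15, -0.01, 0.02]
[-0.0454, 0.0141, 0.0022] [0.15, -0.01, 0.02]
[-0.0454, 0.0141, 0.0022] [0.15, -0.01, 0.02]
```

```bash
python3 -m creep '{"offset":[[-0.045,0.015,0],[-0.045,0.015,0],[-0.045,0.015,0],[-0.046,0.015,0],[0,0,0]],"rotation":[[0,0,0],[0,0,0],[0,0,0],[0,0,0],[0,0,0]]}'; python3 -m creep '{"offset":[[0,0,0],[0,0,0]],"rotation":[[0,0,0],[0,0,0]]}'; python3 look.py w18;python3 - <<'E'
from h import *
plan(tw(T0,[0,0,85]),92.1,0,2)
E
```

```text
time_s: 39.6
ee_pos: [546.1, -116.1, 163.4]
ee_rot: [180.0, -0.0, 92.0]
force: [-0.4, 0.5, -0.7]
gripper_width: 49.6
time_s: 39.85
ee_pos: [545.3, -112.3, 164.6]
ee_rot: [179.9, -0.1, 92.3]
force: [-0.1, 0.8, -1.5]
gripper_width: 49.9
39.85 [ 545.3 -112.3  164.6] [ 1.799e+02 -1.000e-01  9.230e+01]
now [ 545.5 -112.3  164.9] [179.9  -0.   92.3] n 2 t 39.9
zaxis [ 0.  0. -1.]
[-0.0008, -0.0006, 0.0399] [0.05, -0.02, 0.09]
[-0.0008, -0.0005, 0.0399] [0.05, -0.02, 0.09]
```

View pics/w18.png

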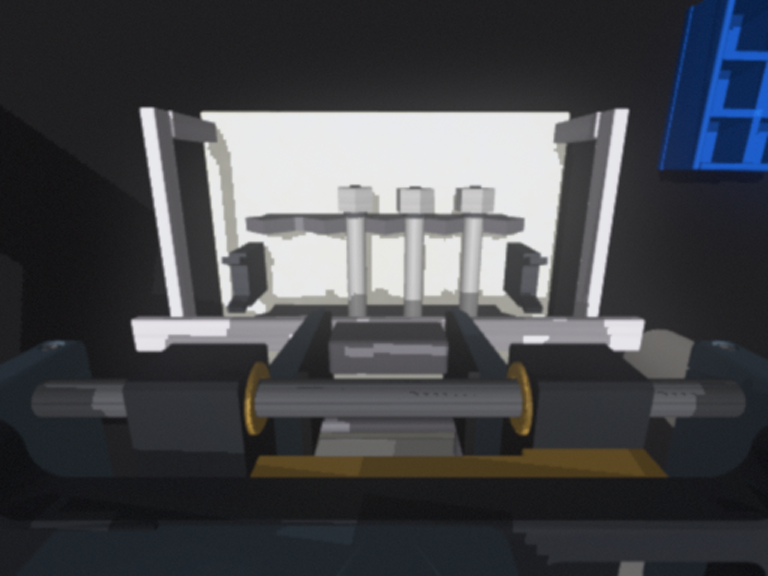

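```bash
python3 -m creep '{"offset":[[-0.001,-0.001,0.030],[0,0,0.030],[0,0,0.018],[0,0,0],[0,0,0]],"rotation":[[0,0,0.1],[0,0,0.1],[0,0,0],[0,0,0],[0,0,0]]}'; python3 look.py w19;python3 - <<'E'
from h import *
plan([544.5,-113.8,66],92.1,0,1)
E
```

```text
time_s: 40.52
ee_pos: [545.9, -114.1, 88.0]
ee_rot: [179.8, 0.0, 92.0]
force: [-1.0, 0.0, -1.4]
gripper_width: 49.8
40.525 [ 545.9 -114.1   88. ] [179.8   0.   92. ]
now [ 546.  -114.3   88.2] [179.7   0.   92. ] n 1 t 40.58
zaxis [ 0.  0. -1.]
[0.0005, -0.0016, 0.0222] [0.26, 0.02, -0.07]
```

View pics/w19.png

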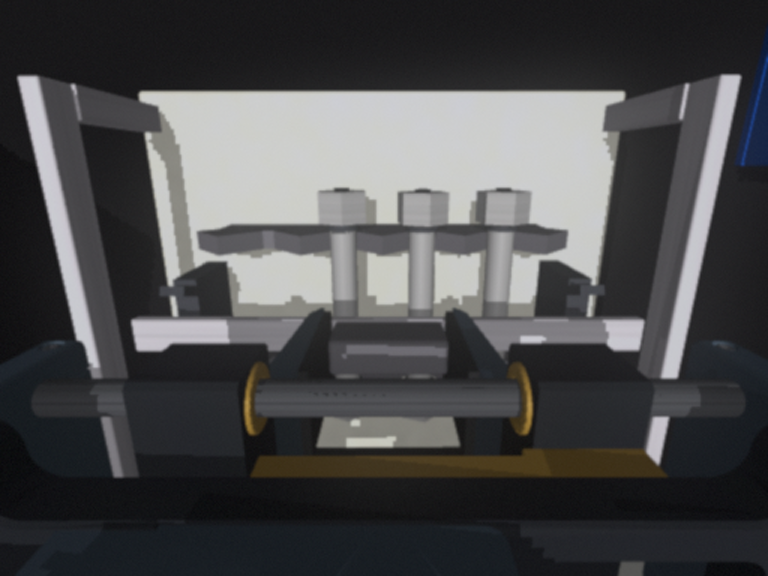

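```bash
python3 -m creep '{"offset":[[0,-0.001,0.008],[0,0,0.008],[0,0,0]],"rotation":[[0.2,0,0],[0,0,0],[0,0,0]]}'; python3 -m creep '{"offset":[[0,0,0.004],[0,0,0]],"rotation":[[0,0,0],[0,0,0]]}';  python3 -m creep '{"offset":[[0,0,0.003],[0,0,0]],"rotation":[[0,0,0],[0,0,0]]}'
```

```text
time_s: 40.95
ee_pos: [543.6, -114.4, 70.2]
ee_rot: [-179.8, -0.0, 92.0]
force: [-0.0, -0.2, -0.7]
gripper_width: 49.3
time_s: 41.2
ee_pos: [544.1, -114.5, 66.8]
ee_rot: [-179.9, -0.0, 92.0]
force: [-0.3, 0.3, -1.8]
gripper_width: 49.5
time_s: 41.45
ee_pos: [544.6, -114.6, 65.1]
ee_rot: [180.0, 0.0, 92.0]
force: [-2.0, -0.2, 4.7]
gripper_width: 49.6
```

```bash
python3 -m creep '{"offset":[[0,0,0],[0,0,0],[0,0,0],[0,0,0]],"rotation":[[0,0,0],[0,0,0],[0,0,0],[0,0,0]]}' 0.2; python3 -m creep '{"offset":[[0,0,-0.020],[0,0,-0.045],[0,0,-0.050],[0,0,-0.040],[-0.020,0,0]],"rotation":[[0,0,0],[0,0,0],[0,0,0],[0,0,0],[0,0,0]]}';python3 -m creep '{"offset":[[0,0,0],[0,0,0]],"rotation":[[0,0,0],[0,0,0]]}'; python3 look.py w20
```

```text
time_s: 41.95
ee_pos: [544.2, -114.5, 64.0]
ee_rot: [-179.9, -0.0, 92.0]
force: [0.4, -0.6, -0.2]
gripper_width: 72.8
time_s: 42.58
ee_pos: [547.1, -134.6, 222.8]
ee_rot: [179.6, 0.1, 92.1]
force: [0.9, -1.2, 0.1]
gripper_width: 73.1
time_s: 42.82
ee_pos: [544.2, -134.3, 217.3]
ee_rot: [-179.7, -0.1, 92.0]
force: [-0.6, -0.1, -0.1]
gripper_width: 72.9
42.825 [ 544.2 -134.3  217.3] [-1.797e+02 -1.000e-01  9.200e+01]
```

View pics/w20.png

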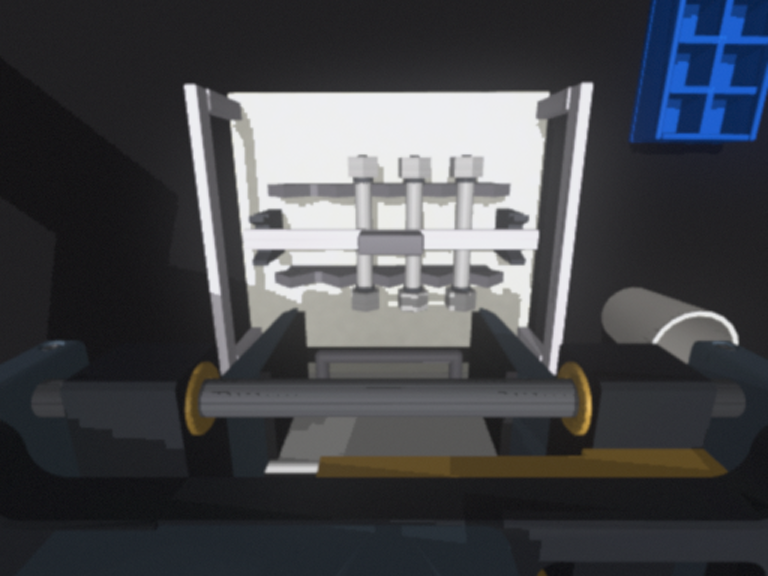

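```bash
python3 -m creep '{"offset":[[0.040,0,-0.020],[0.060,0,-0.010],[0.060,0,0],[0.060,0,0],[0,0,0]],"rotation":[[0,0,0],[0,0,0],[0,0,0],[0,0,0],[0,0,0]]}'; python3 - <<'E'
from h import *
d=np.load("w20.npz");p={k:d[k] for k in("mtx","R","t")}
B=[((245,230),(-120,8,6)),((538,230),(120,8,6)),((246,251),(-120,-8,6)),((538,249),(120,-8,6)),((358,255),(-25,-8,30)),((424,254),(25,-8,30)),((359,233),(-25,8,30)),((423,233),(25,8,30))]
f=lambda q:np.array([proj("w",tw(q[:3],np.add(X,(0,0,50))),p)*1.5-uv for uv,X in B])
q=least_squares(lambda q:f(q).ravel(),T0,x_scale=[100,100,1]).x; print(q.round(2),np.degrees(q[2]),f(q).round(1).tolist())
c,s=np.cos(T0[2]),np.sin(T0[2])
def tray(P): dx,dy=P[0]-T0[0],P[1]-T0[1]; return np.round([c*dx+s*dy,-s*dx+c*dy],1)
print("bar tray",tray(q))
for a,b in(((364,157),(365,306)),((415,157),(413,306)),((467,157),(461,306))): print("model ends at z~50", tray(ray(np.array(a)/1.5,p,52)),tray(ray(np.array(b)/1.5,p,38)))
for x in(-21,21,63): print(x,(proj("w",tw(T0,[[x,48,52],[x,64,52],[x,-48,52],[x,-64,52],[x,-64,40]]),p)*1.5).round(0).tolist())
a=grab_frame("scene");cv2.imwrite("pics/c21.png",cv2.resize(a[170:350,70:290,::-1],None,fx=3.3,fy=3.3,interpolation=cv2.INTER_CUBIC))
a=grab_frame("side");cv2.imwrite("pics/s21.png",cv2.resize(a[190:370,180:400,::-1],None,fx=3.3,fy=3.3,interpolation=cv2.INTER_CUBIC))
E
```

```text
time_s: 43.5
ee_pos: [536.5, 89.3, 248.1]
ee_rot: [-179.8, -0.1, 92.3]
force: [-1.0, -0.7, -0.0]
gripper_width: 73.1
[ 5.4608e+02 -1.1403e+02  4.0000e-02] 2.2143790826841023 [[-2.3, 0.1], [2.1, -1.1], [-1.3, -1.5], [0.2, -0.6], [0.5, 0.2], [0.2, 0.9], [-1.0, 1.3], [1.6, 1.0]]
bar tray [ 1.6 -0.1]
model ends at z~50 [-19.6  64. ] [-21.8 -63.5]
model ends at z~50 [20.2 63.9] [ 21.2 -63.5]
model ends at z~50 [60.7 63.8] [ 64.2 -63.6]
-21 [[363.0, 178.0], [362.0, 157.0], [365.0, 294.0], [365.0, 312.0], [366.0, 307.0]]
21 [[416.0, 178.0], [416.0, 157.0], [414.0, 294.0], [414.0, 312.0], [413.0, 307.0]]
63 [[469.0, 178.0], [470.0, 157.0], [463.0, 294.0], [462.0, 312.0], [460.0, 307.0]]
```

View pics/c21.png

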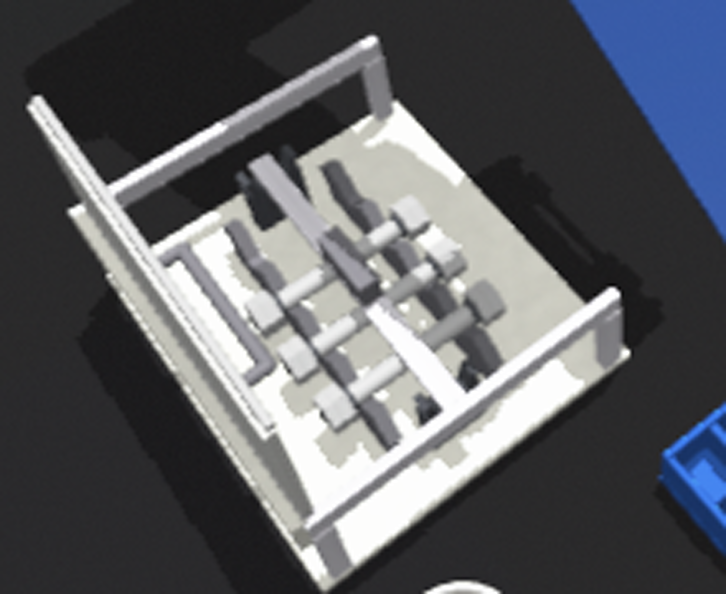

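View pics/s21.png

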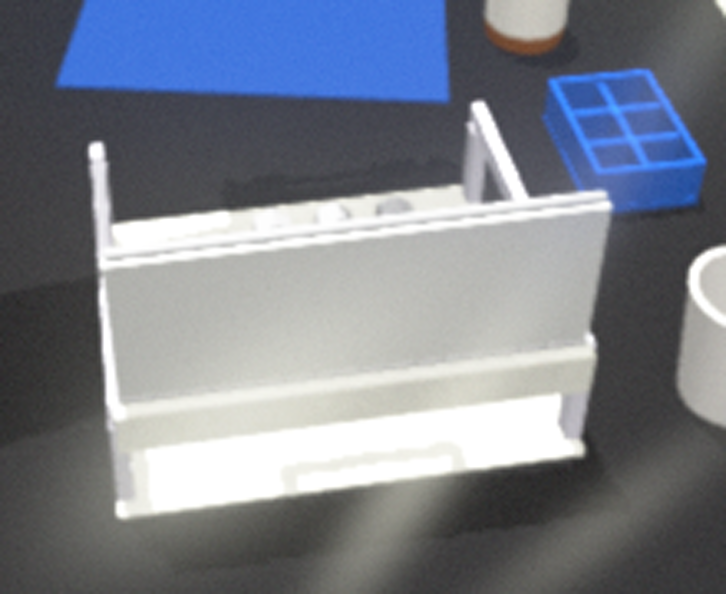

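```bash
python3 -m creep '{"offset":[[0,0,0],[0,0,0],[0,0,0]],"rotation":[[0,0,0],[0,0,0],[0,0,0]]}'; python3 - <<'E'
from workcell import env
print(env.job_done()); print(env.state()["time_s"])
E
```

```text
time_s: 43.98
ee_pos: [537.6, 84.4, 249.1]
ee_rot: [-179.9, -0.0, 91.9]
force: [-0.0, 1.4, -0.5]
gripper_width: 73.0
the job is handed in; nothing more can be done
None
the job is handed in; nothing more can be done
```

The job is handed in, after about 44 s of the 210 s allowed. The system gives no verdict, so this rests on my own last checks:

- **Cover:** I pushed it to its stop, with about 18 N of resistance there. The last pictures show both panels standing flat together, but I did not measure the angle.
- **Columns:** Only three were on the mat, and all three now lie in grooves 2, 3 and 4. Their ends measured within 1 mm of where they should be lengthwise, with the fittings outside both combs.
- **Bar:** It stood on the bench clear of the tray while I loaded the columns, and is now back across both supports. It measured +1.6 mm lengthwise, -0.1 mm across and about 0.1° off the tray direction. It met resistance at the expected height when I lowered it. I did not measure whether it is level after release.
- **Left alone:** I never moved the arm close to the bottle, beaker or vial box, and they looked undisturbed wherever they showed in the last pictures. I did not measure their positions again. I left the purple look-alikes alone too.

At hand-in the gripper was clear of everything. No check failed. Early camera estimates of the tray position differed by about 1–3 mm, so I worked from a value between them.

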